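Turn a pump cover over, lay it on the pump and line up the bores with a rod

TASK

Close the green oil pump: its cover lies across the gap in the timber cradle, bright machined face up. Turn the cover over and lay it machined face down, flat on top of the pump body, with its large bore and its small bolt hole lined up with those in the body; then push the blue alignment rod down through both bores to the bottom and leave it standing there. Leave both oil bottles standing.

Things in the scene. Friction and masses are not known exactly. Their poses are not given: they have to be found in the camera images.
- cradle: fixed timber cradle; origin on the bench at its middle. Two runners 40 mm high lie along its y: the wide one at x -89 to -27 mm, the narrow one at x +36 to +76 mm. The gap between them is 63 mm wide and open down to the bench. Red cross plates lie over the ends (y -180 to -144 mm, top at 71 mm; y +143 to +201 mm, top at 47 mm); between them only the cover lies on the runners
- cover_centre (a point): centre of the loose pump cover, a flat plate 104 x 60 x 12 mm (its x, y, z), about 0.3 kg, corners rounded. One face is bright machined metal with a thin dark line round it (own z points out of it; up at the start), the other green. It bridges the cradle's gap, its x roughly along the cradle's x. Pushed off a runner, an end drops into the gap and the plate leans there, other end raised
- cover_bore (a point): centre of the mouth, in the machined face, of the cover's large through bore (24.5 mm), on the plate's long centre line at x = -30 mm from its centre
- cover_bolt_hole (a point): same for the cover's small through bolt hole (11 mm), at x = +38 mm from its centre
- pump_bore (a point): centre of the mouth of the 24.5 mm bore, 43 mm deep, in the pump body's top face, 46 mm above the bench. The body is fixed: green block 98 x 52 x 46 mm, bright top, a low foot (10 mm high, 40 mm wide, 25 mm long) at each end; the laid cover overhangs it 3 to 4 mm all round. Own x runs from bolt hole to bore; the body's middle lies 30 mm from the bore
- pump_bolt_hole (a point): centre of the mouth of the small bolt hole in the top face of the pump body, 68 mm from the bore along the body's centre line
- rod_centre (a point): centre (half-way up) of the blue plastic alignment rod: round, 21 mm across, 108 mm long, 0.08 kg, own z along it; it stands upright on the bench inside the grey bearing housing
- rod_foot (a point): centre of the lower end of the blue rod, 54 mm below its centre
- housing: grey bearing housing, fixed: open sleeve 62 mm across and 60 mm high on a flange 84 mm across, bore about 46 mm wide; origin on the bench at its centre. The rod stands in it and sticks out 48 mm at the top
- vise_handle (a point): top end of the upright bar (8 mm thick, 10 to 70 mm above the bench) through the screw end of the fixed red vise, the vise part nearest to the cradle; the rest of the vise lies on from it towards +y, below 85 mm
- red_bottle: loose oil bottle with pink-red oil and a blue spout, 68 mm across, 270 mm high; origin under its centre
- yellow_bottle: loose oil bottle with yellow oil and a blue spout, 60 mm across, 240 mm high; origin under its centre
Mind the look-alikes: they are no part of the job. What is shaped like the part that bears rod_centre but pink is not meant.

How it is judged:
By the outcome, as a careful person would: the job done as asked, in the order asked, and still so for the second after the job is handed in, with the robot touching nothing.
It also fails if it takes over 72 s, if anything falls off the work surface, if the arm or the gripper's body presses on something with over 40 N, if the wrist force passes 120 N, or if a joint passes its speed limit or range.

ROBOT

A 6-joint arm with a two-finger parallel gripper is mounted at the origin on a cart in front of the work surface, level with it; the furniture and walls round the work are solid. World frame = base frame: x ahead of the robot, y to its left, z up, the work surface at z = 0. Lengths are in mm, angles in degrees, forces in N, time in s.
With the tool pointing down it reaches from about 350 to 850 mm from the base axis. Payload 8.1 kg.
Tool frame: the origin (TCP) lies at the very end of the fingers, on their centre line; the grasp point (between the pads) lies 19 mm behind it; z points along the fingers, y is the direction in which the jaws open and shut (so a half turn about z gives the same grasp; the last joint's range is limited). The gripper opens to 85 mm and grips with 20 to 120 N. Pads are 22 mm wide; open, the fingers measure 114 mm over their backs; the gripper's body (76 mm by 85 mm) begins 54 mm behind the grasp point. The pads swing forward as they close: fully open they stand 13 mm farther back than shut.
Start: joints at [66.154, 7.471, 85.268, -0, 87.261, -4.893], TCP at [194.858, 567.482, 231.292] pointing down, gripper open.
Joint ranges: [-169.43, 169.43], [-51.17, 129.36], [1.28, 143.12], [-76.62, 256.62], [0, 156.53], [-152.29, 152.29]. Speed limits (degrees/s): [136.94, 136.94, 159.86, 180, 180, 180].

INTERFACE

Orientations are given as [roll, pitch, yaw] about the fixed x, y, z axes, in that order (R = Rz(yaw) Ry(pitch) Rx(roll)).
In Python, from bench import r gives the robot as it stands.
- The arm moves only by the shell command python3 -m crank 'ROWS' [OPENING] [FORCE]. ROWS is JSON, a list that holds one entry, the list of rows, each a list of 6 numbers: the shift along the tool's x, y, z in m, then the turn, a rotation vector about the tool's x, y, z in rad. A call has 1 to 10 rows; each row is the pose to reach, as a shift and turn from the pose measured when the call began, along the tool's axes at that moment; what a row does not reach only later rows make up. A row lasts 1/8 s, in which the tool goes at most 62.5 mm and 10.7 degrees, less where a joint would pass 70% of its speed; a pose out of reach is approached as far as the arm can. A call with a gripper value outside its range is refused whole. OPENING is the closure, from 0 (fully open) to 1 (shut), set as the call begins (- or left out, the last holds). The fingers move at their own pace and stop on an object; FORCE is the grip in N (left out, the last holds). Time passes only in rows, so rows that repeat a pose let the fingers close. It gives the time, the measured TCP pose, the force and the opening at its end, in the units of the state.
- r.sense(): the state, without advancing time (a new reading comes with each control period).
- r.snapshot(name): name is "scene" or "top" or "wrist"; returns (picture, depth): 480x640x3 uint8, blue, green, red; 480x640 float32, mm along the optical axis (not along the pixel's ray), 0 where there is no reading.
- r.get_calibration(name): a dict with "mtx" (3x3 intrinsics, pixels), "cam_to_world" (4x4, takes a point from camera to world coordinates). Camera axes: x right, y down, z forward; pixel columns grow to the right and rows downward; lengths in mm; the calibration is good to about 2 mm. A picture is of the moment at which its call begins: read the wrist's pose just before it. get_calibration takes no time and is no camera call; for the wrist camera it gives the pose at the moment of the call.
- r.hand_in(): hands the job in, once; it reports no verdict.
Trained networks look in the newest picture that a camera, given by its name, has taken for a name from the list of things; names that differ only in an ending like _2 or _b are one class to them, and where a whole thing is asked for, a point or a joint stands for the part that bears it (a point fixed in the world has none). Each returns a list of dicts, best first, with "conf" (0 to 1); they miss things now and then, are a little off and sometimes report something else, mostly with a low value. They report only what shows in the picture. A call takes as long as a camera call. They do not tell look-alikes from the thing itself.
- r.look_for(thing, camera): "extent" ([left, top, right, bottom] in pixels, round what is visible of it).
- r.landmark_of(thing, camera): "pixel" ([column, row] in pixels: a listed point, or the origin of a listed thing).
The state is a dict: "time": time; "joint_pos": joint angles; "qd": joint speeds; "joint_efforts": joint torques, N m; "tool_pos": TCP position; "tcp_rot": TCP orientation; "ft_force": force on the tool from outside, world axes, zero at the start; "wrist_torque": the same for the moment, N m; "finger_gap": finger opening in mm.
Only numpy, scipy, OpenCV 4.12 (cv2) and the standard library are available. Lean on these libraries where they do the work, as an engineer would, in place of code of your own. Each camera call takes 0.05 s, during which the arm holds its last target.

## Working session

There is one attempt and no reset: what is moved stays moved. The work goes in short steps, Python scripts to look and compute and a shell command to move; the robot and the scene stay as the last step left them, time stands still between calls to the robot, and variables do not carry over. Pictures are saved under pics/ and viewed, and the job is handed in when it is done.

```bash
ls; mkdir -p pics
python3 - <<'E'
from bench import r
import cv2,numpy as np
print(r.sense())
for n in ["scene","top","wrist"]:
    im,d=r.snapshot(n); cv2.imwrite(f"pics/{n}0.png",im)
    c=r.get_calibration(n); print(n,np.round(c["mtx"],1).tolist(),np.round(c["cam_to_world"],3).tolist())
E
```

```text
pics
{'time': 0.0, 'joint_pos': array([ 6.61555343e+01,  7.51506755e+00,  8.53300744e+01,  1.11851225e-03,
        8.72626483e+01, -4.89300040e+00]), 'qd': array([ 0.05625346, -0.04802003,  0.03522552, -0.01709233, -0.10811574,
        0.00023764]), 'joint_efforts': array([ 1.65749134e-04, -5.69414914e+01, -5.00534570e+01, -1.26110031e-04,
        1.51725998e-02,  6.74561147e-05]), 'tool_pos': array([194.60399642, 566.97079859, 230.23724949]), 'tcp_rot': array([-1.79892698e+02, -1.03070506e-02,  1.61048471e+02]), 'ft_force': array([-0.94205462, -0.21730952, -0.39274776]), 'wrist_torque': array([-0.01987896,  0.0083605 , -0.01542551]), 'finger_gap': 85.4929565580082}
scene [[575.0, 0.0, 331.0], [0.0, 575.0, 239.5], [0.0, 0.0, 1.0]] [[0.413, -0.565, 0.714, -255.995], [-0.91, -0.237, 0.339, -512.197], [-0.022, -0.79, -0.612, 782.173], [0.0, 0.0, 0.0, 1.0]]
top [[439.0, 0.0, 322.5], [0.0, 439.0, 235.3], [0.0, 0.0, 1.0]] [[0.003, -0.989, 0.15, 434.725], [-0.999, 0.002, 0.036, -130.707], [-0.036, -0.15, -0.988, 1058.465], [0.0, 0.0, 0.0, 1.0]]
wrist [[372.6, 0.0, 322.5], [0.0, 372.6, 245.9], [0.0, 0.0, 1.0]] [[0.324, 0.904, 0.278, 123.073], [0.946, -0.309, -0.097, 590.236], [-0.002, 0.295, -0.956, 372.282], [0.0, 0.0, 0.0, 1.0]]
```

View pics/scene0.png

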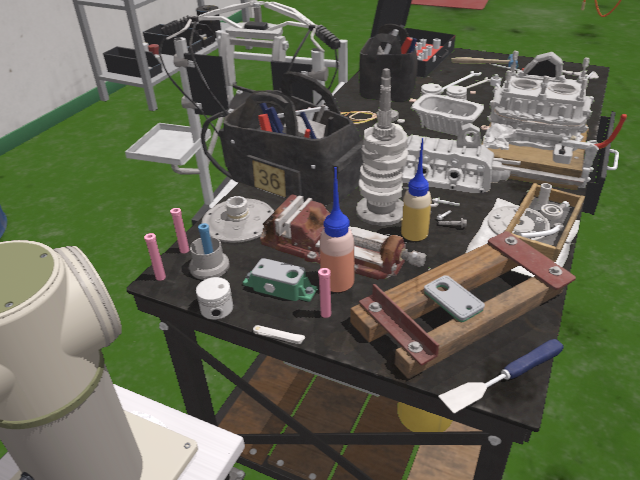

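View pics/top0.png

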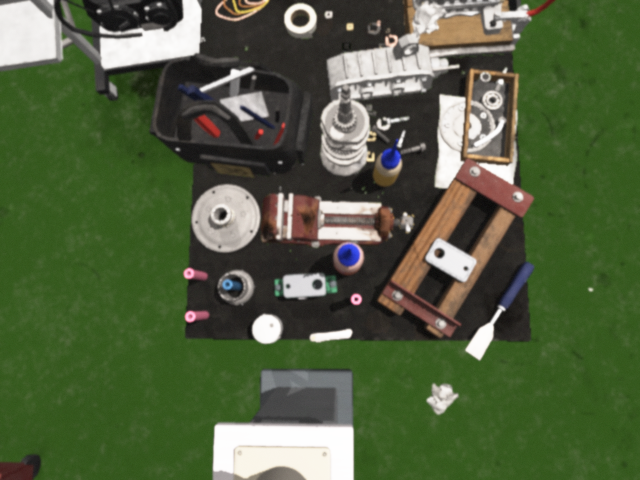

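View pics/wrist0.png

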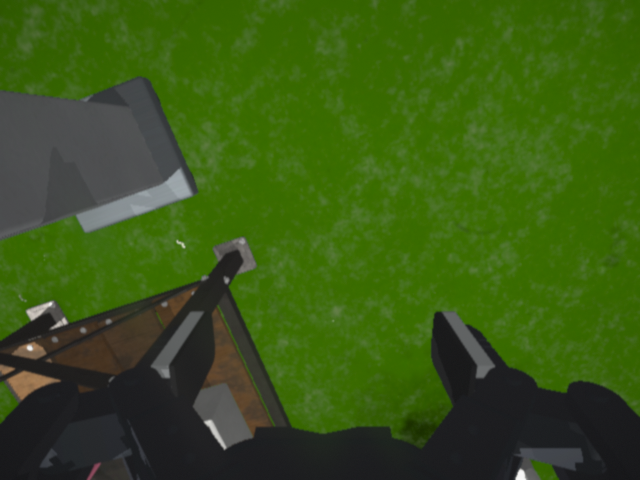

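```bash
cat > h.py <<'E'
from bench import r
import cv2,numpy as np
from scipy.spatial.transform import Rotation as R
def ray(n,px,c=None):
    c=c or r.get_calibration(n);K=np.array(c["mtx"]);T=np.array(c["cam_to_world"])
    v=T[:3,:3]@np.linalg.solve(K,[px[0],px[1],1.]);return T[:3,3],v/np.linalg.norm(v)
def atz(n,px,z,c=None):
    o,v=ray(n,px,c);return o+v*(z-o[2])/v[2]
def tri(rs):
    A=np.zeros((3,3));b=np.zeros(3)
    for o,v in rs:
        P=np.eye(3)-np.outer(v,v);A+=P;b+=P@o
    x=np.linalg.solve(A,b);return x,[np.linalg.norm((np.eye(3)-np.outer(v,v))@(x-o)) for o,v in rs]
def toolmove(pos,rot):
    """delta in tool axes from current to target pos(mm) & rpy"""
    s=r.sense();R0=R.from_euler('xyz',s['tcp_rot'],degrees=True);R1=R.from_euler('xyz',rot,degrees=True) if not isinstance(rot,R) else rot
    return R0.inv().apply(np.array(pos)-s['tool_pos'])/1000,(R0.inv()*R1).as_rotvec()
E
python3 - <<'E'
from h import *
for n in ["scene","top","wrist"]:
    r.snapshot(n)
    for t in "cover_centre cover_bore cover_bolt_hole pump_bore pump_bolt_hole rod_centre rod_foot housing vise_handle red_bottle yellow_bottle cradle".split():
        l=r.landmark_of(t,n); print(n,t,[(np.round(a["pixel"]).tolist(),round(a["conf"],2)) for a in l[:3]])
print(r.sense()["time"])
E
```

```text
scene cover_centre [([455.0, 298.0], 0.7)]
scene cover_bore [([443.0, 287.0], 0.62)]
scene cover_bolt_hole [([471.0, 307.0], 0.87)]
scene pump_bore [([293.0, 270.0], 0.77)]
scene pump_bolt_hole [([262.0, 267.0], 0.73)]
scene rod_centre [([156.0, 258.0], 0.73), ([180.0, 231.0], 0.72), ([326.0, 290.0], 0.61)]
scene rod_foot [([326.0, 315.0], 0.84), ([179.0, 252.0], 0.67), ([160.0, 275.0], 0.66)]
scene housing [([211.0, 270.0], 0.62)]
scene vise_handle [([413.0, 245.0], 0.69), ([413.0, 235.0], 0.48)]
scene red_bottle [([340.0, 279.0], 0.6)]
scene yellow_bottle [([413.0, 236.0], 0.61)]
scene cradle [([463.0, 305.0], 0.81), ([295.0, 271.0], 0.18)]
top cover_centre [([451.0, 262.0], 0.74), ([384.0, 176.0], 0.29)]
top cover_bore [([439.0, 254.0], 0.74)]
top cover_bolt_hole [([467.0, 263.0], 0.7)]
top pump_bore [([317.0, 281.0], 0.73)]
top pump_bolt_hole [([290.0, 287.0], 0.63)]
top rod_centre [([196.0, 276.0], 0.69), ([231.0, 286.0], 0.66), ([197.0, 318.0], 0.6)]
top rod_foot [([237.0, 287.0], 0.62), ([354.0, 297.0], 0.57), ([202.0, 272.0], 0.46)]
top housing [([238.0, 283.0], 0.65)]
top vise_handle [([398.0, 218.0], 0.8)]
top red_bottle [([451.0, 262.0], 0.71), ([347.0, 262.0], 0.57)]
top yellow_bottle [([383.0, 176.0], 0.57)]
top cradle [([450.0, 249.0], 0.57)]
wrist cover_centre []
wrist cover_bore []
wrist cover_bolt_hole []
wrist pump_bore []
wrist pump_bolt_hole []
wrist rod_centre []
wrist rod_foot [([97.0, 456.0], 0.46)]
wrist housing []
wrist vise_handle []
wrist red_bottle []
wrist yellow_bottle []
wrist cradle []
2.1
```

The scene and top pictures show the cover at scene (455,298) and top (451,262), the pump at top (305,287), and the blue rod in the housing at top (231,286). The pink rods at top (196,274), (197,316) and (356,299) are look-alikes. The wrist camera sees only the floor.

Run:
```python
from h import *
def p(nm,a,b):
    x,e=tri([ray("scene",a),ray("top",b)]);print(nm,np.round(x,1),np.round(e,1))
p("cc",(455,298),(451,262));p("cb",(443,287),(439,254));p("ch",(471,307),(467,263))
p("pb",(293,270),(317,281));p("ph",(262,267),(290,287));p("vise",(413,245),(398,218));p("red",(340,279),(347,262));p("yel",(413,236),(383,176));p("cradle",(463,305),(450,249))
p("housing",(211,270),(238,283))
for n in ["scene","top"]:
    im,d=r.snapshot(n); np.save(n+"d.npy",d); cv2.imwrite(n+".png",im)
def dep(n,px):
    d=np.load(n+"d.npy");c=r.get_calibration(n);K=np.array(c["mtx"]);T=np.array(c["cam_to_world"])
    z=d[int(px[1]),int(px[0])];q=np.linalg.solve(K,[px[0]*z,px[1]*z,z]);return np.round(T[:3,:3]@q+T[:3,3],1)
for n,l in dict(top=[(451,262),(455,256),(305,287),(228,283),(196,274),(197,316),(347,245),(387,155)],scene=[(455,298),(278,267),(205,228)]).items():
    for q in l: print(n,q,dep(n,q))
im=cv2.imread("top.png");
a=cv2.resize(im[225:305,395:515],None,fx=5,fy=5,interpolation=cv2.INTER_CUBIC);cv2.imwrite("pics/tc.png",a)
a=cv2.resize(im[250:330,185:385],None,fx=4,fy=4,interpolation=cv2.INTER_CUBIC);cv2.imwrite("pics/tp.png",a)
im=cv2.imread("scene.png");
a=cv2.resize(im[190:310,130:330],None,fx=4,fy=4,interpolation=cv2.INTER_CUBIC);cv2.imwrite("pics/sp.png",a)
```

```text
cc [ 525.4 -387.    51.2] [0.5 0.5]
cb [ 543.4 -359.7   53.5] [0.1 0.1]
ch [ 522.3 -421.3   45.5] [2.9 2.9]
pb [480.9 -79.9  50.9] [1.7 1.7]
ph [467.2 -17.9  48.6] [1.6 1.6]
vise [ 626.7 -270.3   64.2] [3.5 3.5]
red [ 530.  -153.2   12.2] [2.6 2.6]
yel [ 744.3 -241.    -3.8] [0.7 0.7]
cradle [ 560.8 -397.8    5.8] [0.9 0.9]
housing [477.9 118.2 -13.6] [3.1 3.1]
top (451, 262) [ 525.4 -386.9   50. ]
top (455, 256) [ 539.1 -396.4   50.1]
top (305, 287) [468.2 -53.4  44.3]
top (228, 283) [475.5 116.   82. ]
top (196, 274) [495.3 188.1  85.2]
top (197, 316) [402.8 182.3  83.1]
top (347, 245) [ 550.6 -148.2  159.9]
top (387, 155) [ 745.9 -234.9  150.6]
scene (455, 298) [ 525.5 -387.5   51.5]
scene (278, 267) [480.6 -44.5  46.9]
scene (205, 228) [467.7 107.6 108. ]
```

View pics/tc.png

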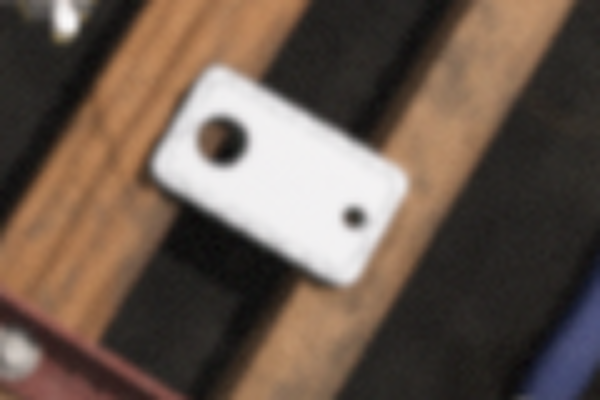

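View pics/tp.png

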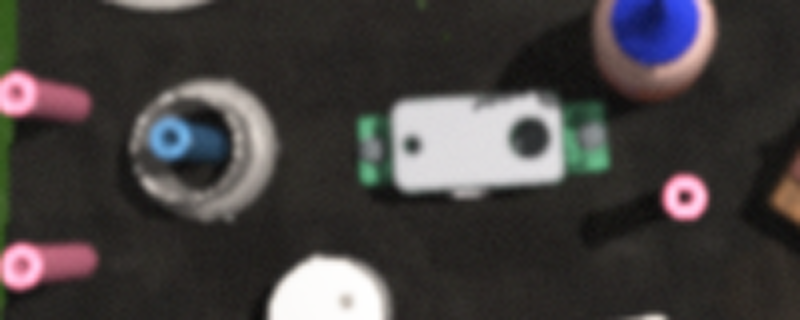

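View pics/sp.png

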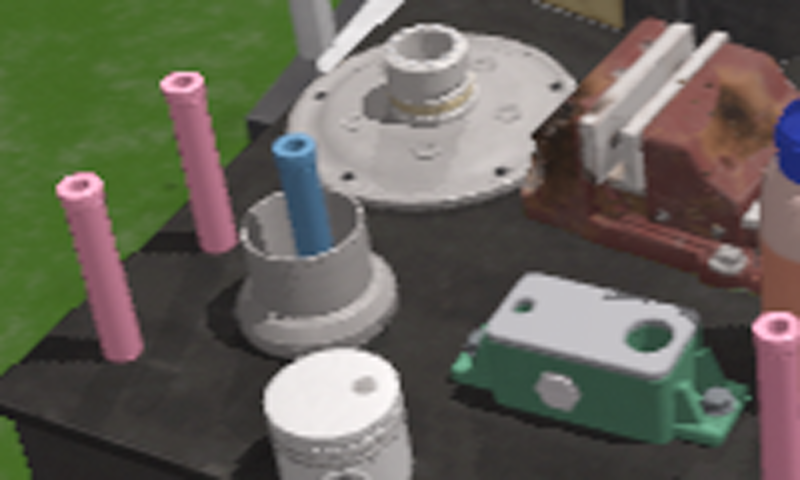

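Cover in the top crop: bore at full-frame (439.4,253) and bolt hole at (465.8,268.2). Pump in the top crop: bore at (317.3,284.2) and bolt hole at (288,286.2). The blue rod's top is at (227.5,284.2). The three pink rods are look-alikes.

Run:
```python
from h import *
print("cov bore",atz("top",(439.4,253),52),"hole",atz("top",(465.8,268.2),52))
print("pump",atz("top",(317.3,284.2),46),atz("top",(288,286.2),46))
print("rodtop",atz("top",(227.5,284.2),108))
for q in [(485,350),(475,355),(495,318),(510,290),(530,268)]: print("spat",atz("top",q,10)[:2].round())
d=np.load("topd.npy");c=r.get_calibration("top");K=np.array(c["mtx"]);T=np.array(c["cam_to_world"])
v,u=np.mgrid[0:480,0:640];P=np.stack([u*d,v*d,d],-1)@np.linalg.inv(K).T;W=P@T[:3,:3].T+T[:3,3];np.save("topW.npy",W)
for q in [(495,318),(510,290),(520,275),(356,299),(348,258),(398,222)]: print(q,W[q[1],q[0]].round())
im=cv2.imread("top.png");cv2.imwrite("pics/cr.png",cv2.resize(im[155:365,370:560],None,fx=2.8,fy=2.8,interpolation=cv2.INTER_CUBIC))
# height map around cradle: ortho
g=np.full((300,300),np.nan)
m=(d>0)&(W[...,0]>330)&(W[...,0]<780)&(W[...,1]<-200)&(W[...,1]>-650)
xi=((780-W[...,0][m])/1.5).astype(int);yi=((-200-W[...,1][m])/1.5).astype(int);z=W[...,2][m]
g=np.zeros((301,301),np.uint8);g[xi,yi]=np.clip(z*2+40,0,255)
cv2.imwrite("pics/hm.png",cv2.resize(cv2.applyColorMap(g,cv2.COLORMAP_JET),(600,600)))
```

```text
cov bore [ 545.78953964 -360.96682162   52.        ] hole [ 511.09661853 -419.03532527   52.        ]
pump [474.63272878 -81.82639627  46.        ] [469.93327793 -14.3684092   46.        ]
rodtop [471.83299117 110.44276339 108.        ]
spat [ 327. -466.]
spat [ 315. -443.]
spat [ 399. -493.]
spat [ 463. -531.]
spat [ 515. -580.]
(495, 318) [ 399. -492.   13.]
(510, 290) [ 463. -527.   20.]
(520, 275) [ 498. -551.   23.]
(356, 299) [ 442. -172.   -3.]
(348, 258) [ 523. -150.  170.]
(398, 222) [ 618. -269.   52.]
```

View pics/cr.png

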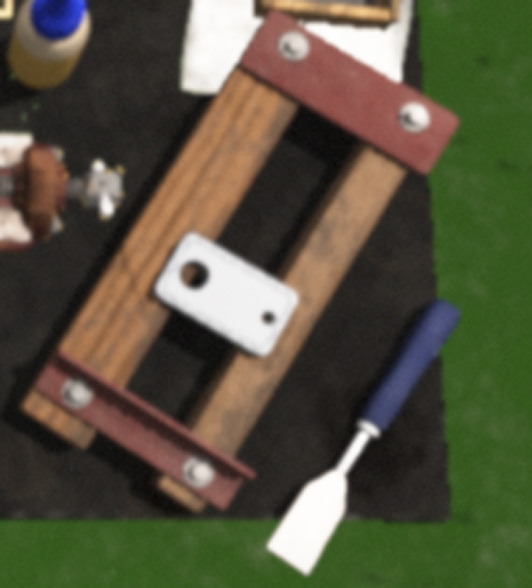

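View pics/hm.png

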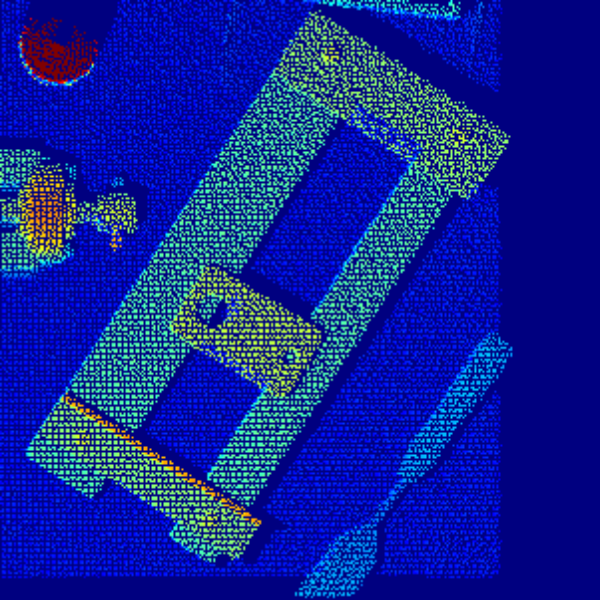

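The crop and height map show the cover bridging the gap, bore end on the wide runner. The near end of the cradle has an angle plate with a raised flange. A spatula lies about 85 mm outside the narrow runner, and the vise handle is near the wide runner.

Plan:
1. Grip the cover from above and set it on the narrow runner, overhanging outward.
2. Grip the overhanging end by its thickness, roll it 180° and lay it back.
3. Regrip from above and place it on the pump.

Run:
```python
from h import *
for p in [(250,400,340),(530,-387,330)]:
    t,w=toolmove(p,[180,0,59.2]);print(p,t.round(3),w.round(3))
W=np.load("topW.npy");z=W[...,2]
m=(z>120)&(W[...,0]>200)&(W[...,0]<800)&(abs(W[...,1])<600)
import collections
c=collections.defaultdict(float)
for p in W[m]: k=(int(p[0]//50*50),int(p[1]//50*50));c[k]=max(c[k],p[2])
print({k:int(v) for k,v in sorted(c.items())})
```

```text
(250, 400, 340) [-0.107 -0.14  -0.109] [0.    0.    1.778]
(530, -387, 330) [-0.627 -0.794 -0.099] [0.    0.    1.778]
{(400, -150): 1058, (500, -200): 269, (500, -150): 268, (550, -200): 159, (550, -150): 159, (700, -300): 157, (700, -250): 240, (700, -50): 123, (700, 0): 139, (750, -300): 142, (750, -250): 152, (750, -200): 317, (750, -150): 345, (750, -100): 192, (750, -50): 182, (750, 0): 189, (750, 50): 238, (750, 100): 233, (750, 150): 231, (750, 200): 211, (750, 250): 158}
```

```bash
python3 -m crank '[[[-0.05,-0.06,-0.05,0,0,0.18],[-0.107,-0.14,-0.109,0,0,0.36],[-0.145,-0.19,-0.109,0,0,0.54],[-0.183,-0.238,-0.108,0,0,0.72],[-0.221,-0.287,-0.108,0,0,0.9],[-0.259,-0.335,-0.107,0,0,1.08],[-0.297,-0.383,-0.106,0,0,1.26],[-0.335,-0.432,-0.105,0,0,1.44],[-0.373,-0.48,-0.104,0,0,1.62],[-0.411,-0.528,-0.103,0,0,1.778]]]' 0.1 40; python3 -c "
from h import *
s=r.sense();print(s['time'],s['joint_pos'].round(3).tolist(),s['tool_pos'],s['tcp_rot'],s['finger_gap'])
t,w=toolmove((530,-387,250),[180,0,59.2]);print(t.round(3),w.round(3))"
```

```text
time: 3.45
tool_pos: [390.1, -3.9, 335.5]
tcp_rot: [179.9, -0.0, 58.9]
ft_force: [1.4, 0.3, 0.0]
finger_gap: 77.0
3.45 [-8.123, -27.092, 105.212, 0.012, 101.781, 23.027] [390.12617343  -3.88310186 335.54456562] [ 1.79913765e+02 -4.98207911e-02  5.88527010e+01] 77.02037251595428
[-0.256  0.318  0.086] [ 0.002 -0.001 -0.006]
```

```bash
python3 -m crank '[[[-0.038,0.047,0,0,0,0],[-0.076,0.094,0,0,0,0],[-0.114,0.141,0,0,0,0],[-0.152,0.188,0.01,0,0,0],[-0.19,0.235,0.03,0,0,0],[-0.225,0.28,0.055,0,0,0],[-0.256,0.318,0.086,0,0,0],[-0.256,0.318,0.086,0,0,0],[-0.256,0.318,0.086,0,0,0]]]'
cat > p.py <<'E'
from h import *
import json
def log():
    s=r.sense();open("log.jsonl","a").write(json.dumps([s['joint_pos'].tolist(),s['tool_pos'].tolist(),s['tcp_rot'].tolist()])+"\n");return s
def show(s): print(round(s['time'],2),s['joint_pos'].round(2).tolist(),s['tool_pos'].round(1).tolist(),s['tcp_rot'].round(1).tolist(),round(s['finger_gap'],1),s['ft_force'].round(1).tolist())
E
python3 - <<'E'
from p import *
s=log();show(s)
c=r.get_calibration("wrist");im,d=r.snapshot("wrist");cv2.imwrite("pics/w1.png",im);np.save("wd.npy",d)
import pickle;pickle.dump(c,open("wc.pkl","wb"))
for t in ["cover_centre","cover_bore","cover_bolt_hole"]:
    l=r.landmark_of(t,"wrist");
    for a in l[:2]: print(t,a, atz("wrist",a["pixel"],52,c).round(1))
E
```

```text
time: 4.58
tool_pos: [529.9, -387.3, 249.7]
tcp_rot: [180.0, -0.1, 58.8]
ft_force: [0.6, 0.1, 0.0]
finger_gap: 77.0
4.58 [-40.68, 15.79, 73.92, 0.08, 90.26, -9.51] [529.9, -387.3, 249.7] [180.0, -0.1, 58.8] 77.0 [0.6, 0.1, 0.0]
cover_centre {'pixel': [318.8, 210.0], 'conf': 0.67} [ 529.5 -382.5   52. ]
cover_bore {'pixel': [319.3, 180.2], 'conf': 0.95} [ 544.2 -359.3   52. ]
cover_bolt_hole {'pixel': [317.8, 252.6], 'conf': 0.63} [ 507.2 -417.4   52. ]
cover_bolt_hole {'pixel': [318.9, 211.5], 'conf': 0.28} [ 528.9 -383.7   52. ]
```

View pics/w1.png

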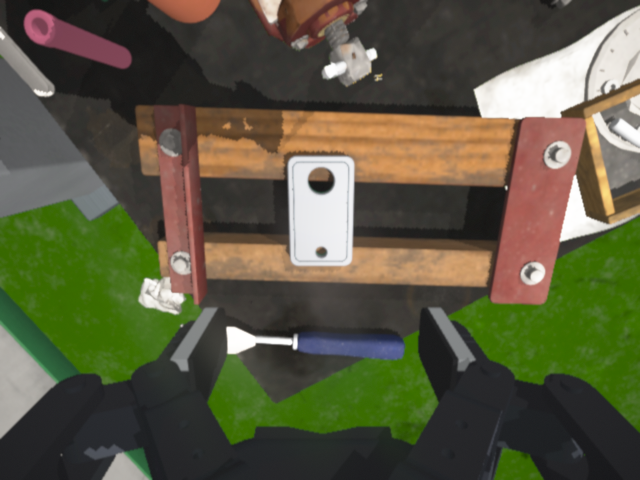

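The wrist view shows the cover at the centre (321,210), with its bore at about (321,180) and its bolt hole at about (321,252). I'll refine these by sub-pixel measurement.

Run:
```python
from h import *
import pickle
c=pickle.load(open("wc.pkl","rb"));im=cv2.imread("pics/w1.png")
g=cv2.cvtColor(im,cv2.COLOR_BGR2GRAY)
m=(g>190).astype(np.uint8);roi=np.zeros_like(m);roi[140:280,270:375]=1;m*=roi
n,l,s,_=cv2.connectedComponentsWithStats(m);k=1+np.argmax(s[1:,4]);m=(l==k).astype(np.uint8)
cs,h=cv2.findContours(m,cv2.RETR_CCOMP,cv2.CHAIN_APPROX_NONE)
for i,q in enumerate(cs):
    a=cv2.contourArea(q)
    if a<20: continue
    M=cv2.moments(q);p=(M["m10"]/M["m00"],M["m01"]/M["m00"])
    print(round(a),np.round(p,1),h[0][i][3],cv2.minAreaRect(q)[1:], atz("wrist",p,52,c).round(1))
    if h[0][i][3]<0:
        b=cv2.boxPoints(cv2.minAreaRect(q)); print([atz("wrist",x,52,c)[:2].round(1).tolist() for x in b])
W=np.load("wd.npy");K=np.array(c["mtx"]);T=np.array(c["cam_to_world"])
for px in [(322,215),(322,250),(400,262),(400,140),(400,165),(520,190)]:
    z=W[px[1],px[0]];print(px,(T[:3,:3]@np.linalg.solve(K,[px[0]*z,px[1]*z,z])+T[:3,3]).round(1))
```

```text
6673 [321.  210.3] -1 ((108.0, 64.0), 90.0) [ 531.2 -383.7   52. ]
[[531.7, -327.9], [580.4, -357.3], [529.8, -445.9], [476.7, -413.8]]
132 [321. 252.] 0 ((12.727920532226562, 12.727920532226562), 45.0) [ 510.1 -418.5   52. ]
34 [294. 247.] 0 ((18.0, 2.0), 90.0) [ 490.7 -400.9   52. ]
32 [293.  204.5] 0 ((17.0, 2.0), 90.0) [ 511.9 -365.8   52. ]
663 [320.9 180.5] 0 ((28.991378784179688, 28.991374969482422), 45.0) [ 545.3 -360.3   52. ]
(322, 215) [ 529.5 -388.3   50.8]
(322, 250) [ 509.7 -421.    38.4]
(400, 262) [ 570.3 -471.9   39.5]
(400, 140) [ 624.9 -367.5   39.6]
(400, 165) [ 614.6 -387.4   39.1]
(520, 190) [ 697.6 -463.1   48.2]
```

```bash
python3 -c "
from h import *
t,w=toolmove((530,-386.3,42),[180,0,59.0]);print(t.round(4),w.round(4))"
```

```text
[ 1.000e-04 -2.100e-03  2.105e-01] [ 0.0053 -0.0003 -0.0015]
```

```bash
python3 -m crank '[[[0,-0.002,0.05,0,0,0],[0,-0.002,0.11,0,0,0],[0,-0.002,0.16,0,0,0],[0,-0.002,0.16,0,0,0]]]' ;python3 -c "
from p import *
for i in range(2):
  s=log();show(s)
t,w=toolmove((530,-386.3,42),[180,0,59.0]);print(t.round(4),w.round(4))"
```

```text
time: 5.28
tool_pos: [527.3, -383.3, 88.6]
tcp_rot: [-179.9, -0.1, 59.0]
ft_force: [-0.1, 0.1, 0.8]
finger_gap: 77.2
5.28 [-40.56, 21.37, 84.26, 0.08, 74.52, -9.55] [527.3, -383.3, 88.6] [-179.9, -0.1, 59.0] 77.2 [-0.1, 0.1, 0.8]
5.28 [-40.56, 21.37, 84.26, 0.08, 74.52, -9.55] [527.3, -383.3, 88.6] [-179.9, -0.1, 59.0] 77.2 [-0.1, 0.1, 0.8]
[-0.0012  0.004   0.0466] [-0.0025 -0.0017 -0.0007]
```

```bash
python3 -m crank '[[[-0.001,0.004,0.03,0,0,0],[-0.001,0.004,0.044,0,0,0],[-0.001,0.004,0.046,0,0,0]]]' ;python3 -c "
from p import *
s=log();show(s)
t,w=toolmove((530,-386.3,42),[180,0,59.0]);print(t.round(4),w.round(4))
im,d=r.snapshot('wrist');cv2.imwrite('pics/w2.png',im);show(log())"
```

```text
time: 5.65
tool_pos: [530.5, -386.3, 43.8]
tcp_rot: [-179.9, -0.1, 59.0]
ft_force: [0.8, 0.7, 0.9]
finger_gap: 76.8
5.65 [-40.57, 24.78, 84.94, 0.08, 70.4, -9.58] [530.5, -386.3, 43.8] [-179.9, -0.1, 59.0] 76.8 [0.8, 0.7, 0.9]
[-0.0003 -0.0004  0.0018] [-0.0016 -0.0015 -0.0004]
5.7 [-40.58, 24.77, 84.92, 0.08, 70.39, -9.58] [530.7, -386.5, 44.1] [-179.9, -0.1, 59.0] 77.1 [0.2, 0.5, -0.6]
```

View pics/w2.png

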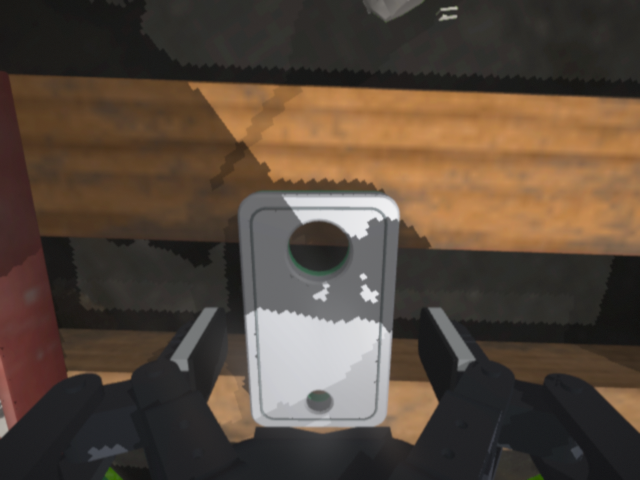

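The fingers straddle the cover's sides at about columns 220 and 425. The pads swing back when open, so I'll go 8 mm lower and then close.

```bash
python3 -m crank '[[[0,0,0.008,0,0,0],[0,0,0.008,0,0,0]]]' && python3 -m crank '[[[0,0,0,0,0,0],[0,0,0,0,0,0],[0,0,0,0,0,0],[0,0,0,0,0,0],[0,0,0,0,0,0]]]' 0.5 60;python3 -c "
from p import *
s=log();show(s)
# lift 40 then go to cradle (56,-90)
"
```

```text
time: 5.95
tool_pos: [530.9, -386.6, 36.5]
tcp_rot: [-180.0, -0.1, 59.0]
ft_force: [-0.5, 0.4, -0.1]
finger_gap: 76.6
time: 6.58
tool_pos: [531.3, -387.0, 37.4]
tcp_rot: [180.0, -0.1, 59.0]
ft_force: [-0.5, 1.1, 5.8]
finger_gap: 58.1
6.58 [-40.58, 25.25, 85.05, 0.07, 69.67, -9.58] [531.3, -387.0, 37.4] [180.0, -0.1, 59.0] 58.1 [-0.5, 1.1, 5.8]
```

```bash
python3 -m crank '[[[0,0,-0.04,0,0,0],[0,0,-0.04,0,0,0]]]';python3 -c "
from p import *
s=log();show(s)
t,w=toolmove((461.5,-404,78),[180,0,57.4]);print(t.round(4),w.round(4))
"
```

```text
time: 6.82
tool_pos: [533.1, -388.7, 80.7]
tcp_rot: [179.6, -0.0, 59.0]
ft_force: [1.0, -0.2, -3.1]
finger_gap: 58.1
6.83 [-40.58, 22.49, 83.72, 0.07, 73.42, -9.57] [533.1, -388.7, 80.7] [179.6, -0.0, 59.0] 58.1 [1.0, -0.2, -3.1]
[-0.0501 -0.0535  0.0023] [ 0.0066 -0.0002  0.0275]
```

```bash
python3 -m crank '[[[-0.025,-0.027,0.0,0,0,0.014],[-0.05,-0.0535,0.002,0,0,0.0275],[-0.05,-0.0535,0.002,0,0,0.0275],[-0.05,-0.0535,0.022,0,0,0.0275],[-0.05,-0.0535,0.022,0,0,0.0275]]]';python3 -c "
from p import *
s=log();show(s)
t,w=toolmove((461.5,-404,38),[180,0,57.4]);print(t.round(4),w.round(4))
im,d=r.snapshot('wrist');cv2.imwrite('pics/w3.png',im)
im,d=r.snapshot('scene');cv2.imwrite('pics/s3.png',im[180:400,330:600]);show(log())
"
```

```text
time: 7.45
tool_pos: [460.6, -401.9, 54.6]
tcp_rot: [179.9, -0.1, 57.4]
ft_force: [-1.1, 0.9, -3.8]
finger_gap: 57.8
7.45 [-45.98, 17.59, 92.8, 0.13, 69.56, -13.46] [460.6, -401.9, 54.6] [179.9, -0.1, 57.4] 57.8 [-1.1, 0.9, -3.8]
[-0.0013  0.0018  0.0166] [ 0.0014 -0.0018  0.0007]
7.55 [-45.98, 17.48, 92.68, 0.12, 69.61, -13.47] [461.7, -403.0, 56.9] [179.7, -0.1, 57.4] 58.2 [-1.3, -0.0, -4.1]
```

View pics/w3.png

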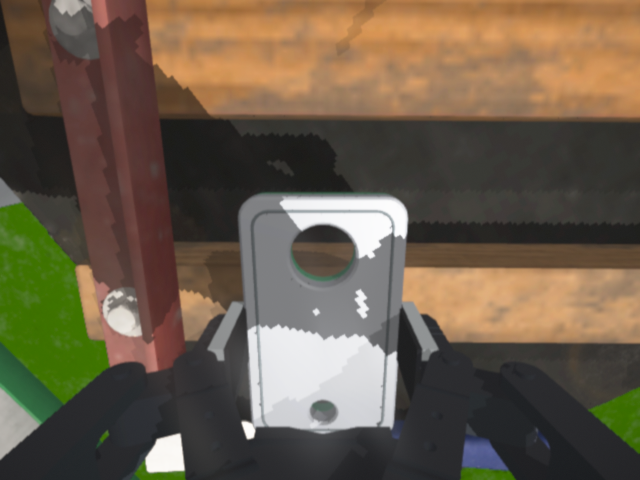

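View pics/s3.png

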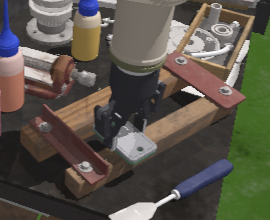

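The cover is held over the narrow runner, clear of the angle plate. Lowering now.

```bash
python3 -m crank '[[[0,0,0.012,0,0,0],[0,0,0.016,0,0,0],[0,0,0.0175,0,0,0],[0,0,0.0175,0,0,0]]]';python3 -c "
from p import *
s=log();show(s)
"
```

```text
time: 8.05
tool_pos: [461.8, -403.1, 39.4]
tcp_rot: [179.7, -0.1, 57.4]
ft_force: [-0.8, -0.2, -3.3]
finger_gap: 58.0
8.05 [-45.97, 18.76, 93.12, 0.12, 67.88, -13.47] [461.8, -403.1, 39.4] [179.7, -0.1, 57.4] 58.0 [-0.8, -0.2, -3.3]
```

```bash
python3 -m crank '[[[0,0,0.002,0,0,0],[0,0,0.002,0,0,0]]]';python3 -c "
from p import *
s=log();show(s)
"
```

```text
time: 8.3
tool_pos: [461.9, -403.3, 37.6]
tcp_rot: [179.7, -0.0, 57.4]
ft_force: [-0.2, 0.4, -4.4]
finger_gap: 57.9
8.3 [-45.98, 18.9, 93.16, 0.12, 67.68, -13.47] [461.9, -403.3, 37.6] [179.7, -0.0, 57.4] 57.9 [-0.2, 0.4, -4.4]
```

```bash
python3 -m crank '[[[0,0,0.002,0,0,0],[0,0,0.002,0,0,0]]]';python3 -m crank '[[[0,0,0.002,0,0,0],[0,0,0.002,0,0,0]]]'
```

```text
time: 8.55
tool_pos: [462.0, -403.4, 37.5]
tcp_rot: [179.7, -0.0, 57.5]
ft_force: [-6.1, 5.2, 11.1]
finger_gap: 58.3
time: 8.8
tool_pos: [462.0, -403.3, 37.4]
tcp_rot: [179.7, -0.0, 57.5]
ft_force: [-6.4, 5.2, 12.4]
finger_gap: 58.1
```

```bash
python3 -m crank '[[[0,0,0,0,0,0],[0,0,0,0,0,0],[0,0,-0.03,0,0,0],[0,0,-0.08,0,0,0]]]' 0.15;python3 -c "
from p import *
s=log();show(s)
c=r.get_calibration('wrist');im,d=r.snapshot('wrist');cv2.imwrite('pics/w4.png',im);show(log())
import pickle;pickle.dump(c,open('wc.pkl','wb'))
for t in ['cover_bore','cover_bolt_hole']:
    for a in r.landmark_of(t,'wrist')[:1]: print(t,a, atz('wrist',a['pixel'],52,c).round(1))
from scipy.optimize import least_squares
D=[json.loads(l) for l in open('log.jsonl')]
def f(p):
    out=[]
    for j,x,_ in D:
        j=np.radians(j);d1,a1,l2,l3x,l3z,off,dt=p
        th=j[1];ph=j[1]+j[2]
        rr=a1+l2*np.sin(th)+l3x*np.sin(ph)+l3z*np.cos(ph); z=d1+l2*np.cos(th)+l3x*np.cos(ph)-l3z*np.sin(ph)-dt
        c,s=np.cos(j[0]),np.sin(j[0]);out+=[rr*c-off*s-x[0],rr*s+off*c-x[1],z-x[2]]
    return out
q=least_squares(f,[350,30,400,350,0,50,200],loss='soft_l1');print(q.x.round(1),np.abs(q.fun).max().round(2),len(D))
"
```

```text
time: 9.3
tool_pos: [460.4, -401.9, 115.8]
tcp_rot: [-180.0, -0.1, 57.4]
ft_force: [0.9, -1.3, 0.4]
finger_gap: 72.5
9.3 [-45.99, 13.78, 90.48, 0.1, 75.77, -13.46] [460.4, -401.9, 115.8] [-180.0, -0.1, 57.4] 72.5 [0.9, -1.3, 0.4]
9.35 [-45.98, 13.31, 89.93, 0.1, 76.05, -13.46] [464.0, -405.5, 125.8] [179.3, 0.1, 57.5] 72.3 [2.7, -3.5, 6.7]
cover_bore {'pixel': [328.1, 212.1], 'conf': 0.95} [ 479.6 -378.4   52. ]
cover_bolt_hole {'pixel': [325.4, 320.7], 'conf': 0.86} [ 441.9 -435.    52. ]
[195.7   2.9 358.  553.6  57.5  51.8 235.8] 2.15 13
```

View pics/w4.png

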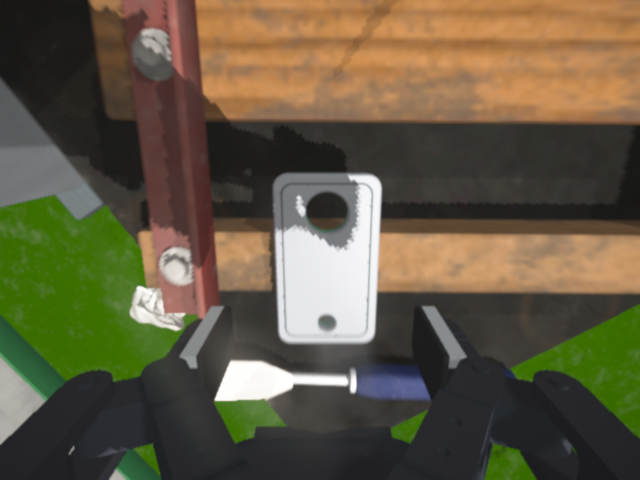

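The cover now lies on the narrow runner with its bolt-hole end (327,323) overhanging outward. Next I'll estimate the wrist angles for the side grasp.

```bash
cat > ik.py <<'E'
from p import *
from scipy.optimize import least_squares
A1,L2,L3x,L3z,OFF,DD=2.9,358.,553.6,57.5,51.8,-40.1
def fk(j,s4,dt):
    j=np.radians(j);th=j[1];ph=j[1]+j[2]
    rr=A1+L2*np.sin(th)+L3x*np.sin(ph)+L3z*np.cos(ph); z=DD+dt+L2*np.cos(th)+L3x*np.cos(ph)-L3z*np.sin(ph)
    c,s=np.cos(j[0]),np.sin(j[0]);w=np.array([rr*c-OFF*s,rr*s+OFF*c,z])
    Rm=R.from_euler('Z',j[0])*R.from_euler('Y',ph)*R.from_euler('Z',s4*j[3])*R.from_euler('Y',j[4])*R.from_euler('Z',np.pi/2+j[5])
    return w+Rm.apply([0,0,dt]),Rm
def ik(p,Rt,s4,dt,seeds):
    best=None
    for q0 in seeds:
        f=lambda q:np.r_[(fk(q,s4,dt)[0]-p)/10,(fk(q,s4,dt)[1].inv()*Rt).as_rotvec()*20]
        o=least_squares(f,q0)
        if best is None or o.cost<best.cost: best=o
    return best.x,best.cost
def toolR(az,e,roll):
    """tool z at azimuth az, e deg below horizontal; roll=0: jaw(y) vertical up; roll about z"""
    a,e=np.radians([az,e]);z=np.array([np.cos(a)*np.cos(e),np.sin(a)*np.cos(e),-np.sin(e)])
    y=np.array([np.cos(a)*np.sin(e),np.sin(a)*np.sin(e),np.cos(e)]);x=np.cross(y,z)
    return R.from_matrix(np.c_[x,y,z])*R.from_euler('z',roll,degrees=True)
E
python3 - <<'E'
from ik import *
D=[json.loads(l) for l in open('log.jsonl')]
j,x,e=D[-2];print(fk(j,1,230)[0],x,(fk(j,1,230)[1].inv()*R.from_euler('xyz',e,degrees=True)).magnitude())
for s4 in (1,-1):
  for dt in (180,230):
    for roll in (0,180,90):
        Rt=toolR(56.5,12,roll);p=np.array([415,-475,60])-60*Rt.apply([0,0,1])
        sd=[[-50,15,95,a,90,b] for a in (-80,90) for b in (-90,90)]
        for q0 in sd:
            q,c=ik(p,Rt,s4,dt,[q0]);q=(q+180)%360-180
            if c<1 and q[4]>0: print(s4,dt,roll,q.round(0))
E
```

```text
[ 461.67282606 -402.77385653  115.54077082] [460.3557676657598, -401.9380036708159, 115.7971945837776] 8.439614175720774e-16
1 180 0 [ -71.   44.   71.   60.  117. -127.]
1 180 0 [ -71.   44.   71.   60.  117. -127.]
1 180 0 [ -71.   44.   71.   60.  117. -127.]
1 180 180 [-71.  44.  71.  60. 117.  53.]
1 180 180 [-71.  44.  71.  60. 117.  53.]
1 180 180 [-71.  44.  71.  60. 117.  53.]
1 180 90 [-71.  44.  71.  60. 117. -37.]
1 180 90 [-71.  44.  71.  60. 117. -37.]
1 180 90 [-71.  44.  71.  60. 117. -37.]
1 180 90 [-71.  44.  71.  60. 117. -37.]
1 230 0 [ -74.   51.   65.   58.  119. -129.]
1 230 0 [ -74.   51.   65.   58.  119. -129.]
1 230 0 [ -74.   51.   65.   58.  119. -129.]
1 230 180 [-74.  51.  65.  58. 119.  51.]
1 230 180 [-74.  51.  65.  58. 119.  51.]
1 230 180 [-74.  51.  65.  58. 119.  51.]
1 230 90 [-74.  51.  65.  58. 119. -39.]
1 230 90 [-74.  51.  65.  58. 119. -39.]
1 230 90 [-74.  51.  65.  58. 119. -39.]
1 230 90 [-74.  51.  65.  58. 119. -39.]
-1 180 0 [ -71.   44.   71.  -60.  117. -127.]
-1 180 0 [ -71.   44.   71.  -60.  117. -127.]
-1 180 0 [ -71.   44.   71.  -60.  117. -127.]
-1 180 180 [-71.  44.  71. -60. 117.  53.]
-1 180 180 [-71.  44.  71. -60. 117.  53.]
-1 180 180 [-71.  44.  71. -60. 117.  53.]
-1 180 90 [-71.  44.  71. -60. 117. -37.]
-1 180 90 [-71.  44.  71. -60. 117. -37.]
-1 180 90 [-71.  44.  71. -60. 117. -37.]
-1 230 0 [ -74.   51.   65.  -58.  119. -129.]
-1 230 0 [ -74.   51.   65.  -58.  119. -129.]
-1 230 0 [ -74.   51.   65.  -58.  119. -129.]
-1 230 180 [-74.  51.  65. -58. 119.  51.]
-1 230 180 [-74.  51.  65. -58. 119.  51.]
-1 230 180 [-74.  51.  65. -58. 119.  51.]
-1 230 90 [-74.  51.  65. -58. 119. -39.]
-1 230 90 [-74.  51.  65. -58. 119. -39.]
-1 230 90 [-74.  51.  65. -58. 119. -39.]
```

Run:
```python
from ik import *
t,w=toolmove((410,-483,160),toolR(56.5,12,180));print(t.round(4),w.round(4),np.degrees(np.linalg.norm(w)))
show(r.sense())
```

```text
[-0.0944 -0.0032 -0.0381] [1.0568 1.0583 1.3219] 114.36808066072129
9.45 [-45.98, 13.5, 90.15, 0.1, 75.65, -13.46] [463.8, -405.5, 121.8] [179.3, 0.1, 57.5] 72.4 [0.5, -0.3, 0.3]
```

```bash
python3 -m crank '[[[-0.01,0,-0.03,0.095,0.095,0.119],[-0.03,-0.001,-0.038,0.19,0.19,0.238],[-0.05,-0.002,-0.038,0.285,0.286,0.357],[-0.07,-0.003,-0.038,0.38,0.381,0.476],[-0.085,-0.003,-0.038,0.475,0.476,0.595],[-0.094,-0.003,-0.038,0.57,0.571,0.714],[-0.094,-0.003,-0.038,0.665,0.667,0.833],[-0.094,-0.003,-0.038,0.76,0.762,0.952],[-0.094,-0.003,-0.038,0.855,0.857,1.071],[-0.094,-0.003,-0.038,0.95,0.952,1.19]]]' 0.44
python3 - <<'E'
from ik import *
s=log();show(s)
for s4 in (1,-1): print(fk(s['joint_pos'],s4,230)[0],(fk(s['joint_pos'],s4,230)[1].inv()*R.from_euler('xyz',s['tcp_rot'],degrees=True)).magnitude())
t,w=toolmove((410,-483,90),toolR(56.5,12,180));print(t.round(4),w.round(4),np.degrees(np.linalg.norm(w)))
E
```

```text
time: 10.7
tool_pos: [410.3, -482.8, 158.2]
tcp_rot: [-108.2, -5.5, -26.0]
ft_force: [-0.4, -0.1, -0.5]
finger_gap: 47.3
10.7 [-76.05, 59.98, 48.17, 50.72, 125.25, 44.94] [410.3, -482.8, 158.2] [-108.2, -5.5, -26.0] 47.3 [-0.4, -0.1, -0.5]
[ 349.96507303 -590.91671889   70.27785057] 7.322423755269878e-16
[  67.7376994  -661.0163081    70.27785057] 1.7705177267668661
[-0.0067  0.0646  0.0209] [0.1024 0.1022 0.1268] 11.01961526603273
```

```bash
python3 -m crank '[[[-0.002,0.02,0.007,0.05,0.05,0.063],[-0.004,0.045,0.014,0.102,0.102,0.127],[-0.0067,0.0646,0.021,0.102,0.102,0.127],[-0.0067,0.0646,0.021,0.102,0.102,0.127]]]' 0.44
python3 - <<'E'
from ik import *
s=log();show(s)
t,w=toolmove((410,-483,71),toolR(56.5,12,180));print(t.round(4),w.round(4))
im,d=r.snapshot('scene');cv2.imwrite('pics/s5.png',cv2.resize(im[150:440,280:640],None,fx=2,fy=2))
c=r.get_calibration('wrist');im,d=r.snapshot('wrist');cv2.imwrite('pics/w5.png',im)
E
```

```text
time: 11.2
tool_pos: [409.9, -481.7, 87.5]
tcp_rot: [-101.9, 0.1, -33.4]
ft_force: [-0.6, -0.9, 0.1]
finger_gap: 48.2
11.2 [-78.32, 66.62, 49.84, 54.57, 121.78, 48.36] [409.9, -481.7, 87.5] [-101.9, 0.1, -33.4] 48.2 [-0.6, -0.9, 0.1]
[0.0008 0.0164 0.0024] [-0.0014  0.0019 -0.0021]
```

View pics/s5.png

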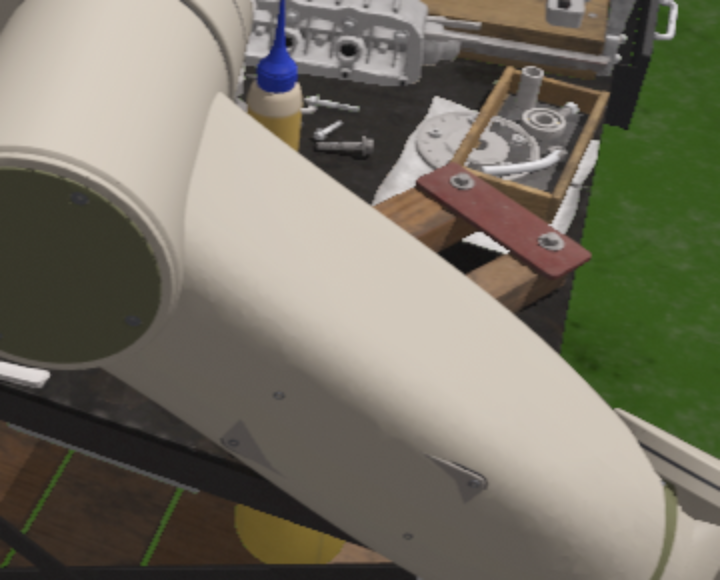

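View pics/w5.png

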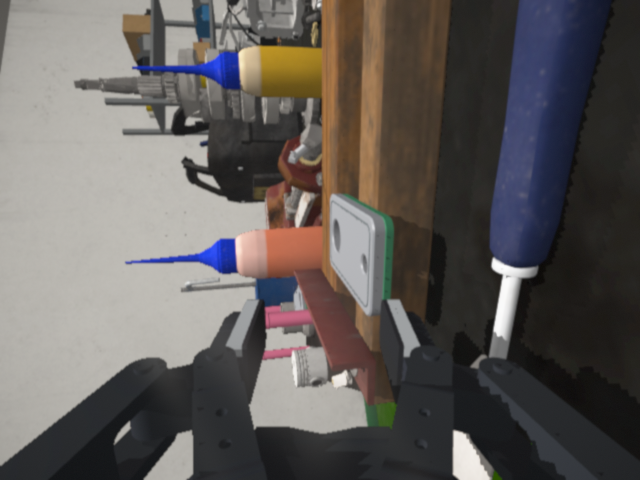

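The scene view is hidden by the arm. The wrist view (up is left) shows the cover's end at (360,260), lying between the jaws, with the spatula handle below. I'll lower slightly and advance.

```bash
python3 -m crank '[[[0.0008,0.0164,0.0024,0,0,0],[0.0008,0.0164,0.025,0,0,0],[0.0008,0.0164,0.045,0,0,0],[0.0008,0.0164,0.045,0,0,0]]]'
python3 - <<'E'
from ik import *
s=log();show(s)
t,w=toolmove((447.9,-426.2,56),toolR(56.5,12,180));print(t.round(4),w.round(4))
c=r.get_calibration('wrist');im,d=r.snapshot('wrist');cv2.imwrite('pics/w6.png',im)
E
```

```text
time: 11.8
tool_pos: [434.5, -448.8, 65.2]
tcp_rot: [-102.1, -0.1, -33.3]
ft_force: [-0.1, 0.3, -0.2]
finger_gap: 47.7
11.8 [-76.02, 65.17, 55.0, 54.37, 117.91, 45.84] [434.5, -448.8, 65.2] [-102.1, -0.1, -33.3] 47.7 [-0.1, 0.3, -0.2]
[-0.0012  0.0035  0.0276] [0.002  0.0035 0.0026]
```

View pics/w6.png

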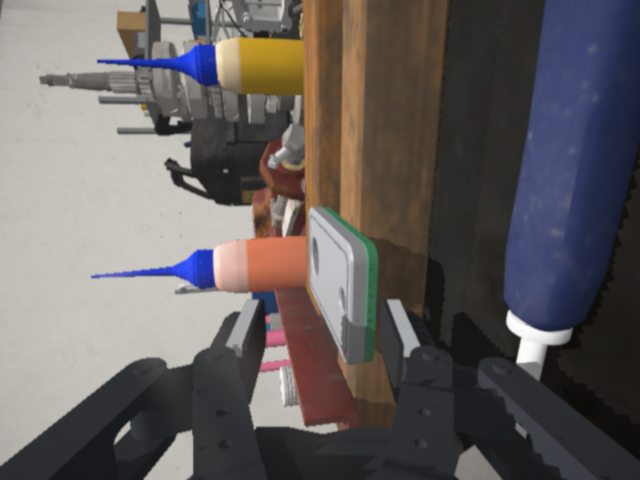

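The cover's end (345,330) is between the pads. Advancing.

```bash
python3 -m crank '[[[-0.001,0.0035,0.014,0,0,0],[-0.001,0.0035,0.027,0,0,0],[-0.001,0.0035,0.027,0,0,0]]]'
python3 - <<'E'
from ik import *
s=log();show(s)
t,w=toolmove((447.9,-426.2,56),toolR(56.5,12,180));print(t.round(4),w.round(4))
c=r.get_calibration('wrist');im,d=r.snapshot('wrist');cv2.imwrite('pics/w7.png',im)
E
```

```text
time: 12.22
tool_pos: [447.7, -426.4, 56.0]
tcp_rot: [-102.1, -0.1, -33.3]
ft_force: [0.4, 0.6, -0.1]
finger_gap: 48.0
12.22 [-74.65, 63.83, 58.57, 54.51, 115.69, 44.61] [447.7, -426.4, 56.0] [-102.1, -0.1, -33.3] 48.0 [0.4, 0.6, -0.1]
[ 0.     -0.0001  0.0003] [0.0015 0.0039 0.002 ]
```

View pics/w7.png

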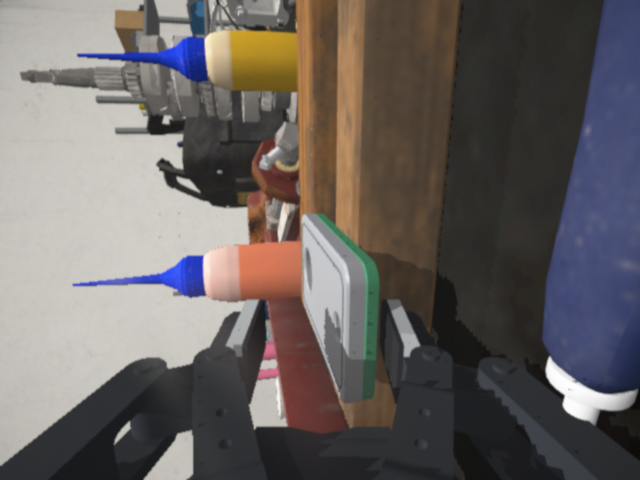

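```bash
python3 -m crank '[[[0,0,0,0,0,0],[0,0,0,0,0,0],[0,0,0,0,0,0],[0,0,0,0,0,0],[0,0,0,0,0,0],[0,0,0,0,0,0],[0,0,0,0,0,0]]]' 0.95 70
python3 - <<'E'
from ik import *
s=log();show(s)
c=r.get_calibration('wrist');im,d=r.snapshot('wrist');cv2.imwrite('pics/w8.png',im)
E
```

```text
time: 13.15
tool_pos: [447.5, -427.1, 56.3]
tcp_rot: [-102.1, -0.1, -33.3]
ft_force: [-0.4, -1.1, -0.7]
finger_gap: 10.3
13.15 [-74.69, 63.83, 58.51, 54.51, 115.71, 44.62] [447.5, -427.1, 56.3] [-102.1, -0.1, -33.3] 10.3 [-0.4, -1.1, -0.7]
```

View pics/w8.png

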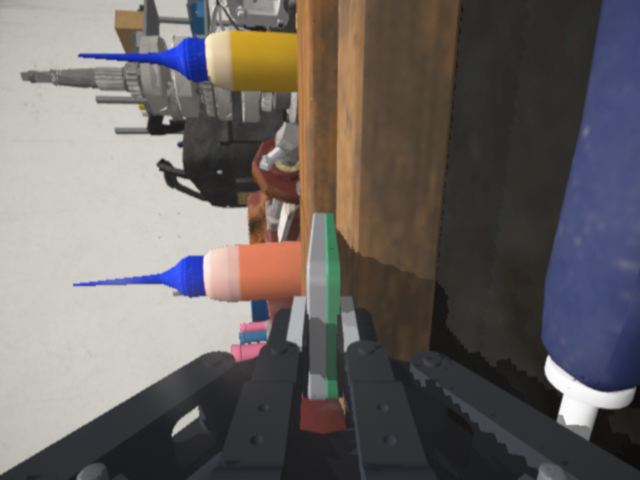

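The plate is gripped squarely by its thickness at about (323,330). Now I'll lift it and roll it 180°.

```bash
python3 -m crank '[[[0,-0.04,-0.008,0,0,0],[0,-0.078,-0.017,0,0,0],[0,-0.078,-0.017,0,0,-0.18],[0,-0.078,-0.017,0,0,-0.36],[0,-0.078,-0.017,0,0,-0.54],[0,-0.078,-0.017,0,0,-0.72],[0,-0.078,-0.017,0,0,-0.9],[0,-0.078,-0.017,0,0,-1.08],[0,-0.078,-0.017,0,0,-1.26],[0,-0.078,-0.017,0,0,-1.44]]]'
python3 - <<'E'
from ik import *
s=log();show(s)
t,w=toolmove((447.9,-426.2,136),toolR(56.5,12,0));print(t.round(4),w.round(4))
E
```

```text
time: 14.45
tool_pos: [447.2, -426.9, 135.5]
tcp_rot: [-150.0, -76.0, 26.0]
ft_force: [0.8, -0.4, -3.4]
finger_gap: 10.8
14.45 [-74.7, 55.83, 62.06, 56.34, 118.25, -34.08] [447.2, -426.9, 135.5] [-150.0, -76.0, 26.0] 10.8 [0.8, -0.4, -3.4]
[0.0008 0.0001 0.0008] [-4.8000e-03 -9.0000e-04 -1.6942e+00]
```

```bash
python3 -m crank '[[[0,0,0,0,0,-0.18],[0,0,0,0,0,-0.36],[0,0,0,0,0,-0.54],[0,0,0,0,0,-0.72],[0,0,0,0,0,-0.9],[0,0,0,0,0,-1.08],[0,0,0,0,0,-1.26],[0,0,0,0,0,-1.44],[0,0,0,0,0,-1.6],[0.001,0,0.001,0,0,-1.694]]]'
python3 - <<'E'
from ik import *
s=log();show(s)
t,w=toolmove((447.9,-426.2,64),toolR(56.5,12,0));print(t.round(4),w.round(4))
c=r.get_calibration('wrist');im,d=r.snapshot('wrist');cv2.imwrite('pics/w9.png',im)
E
```

```text
time: 15.7
tool_pos: [447.9, -425.6, 135.4]
tcp_rot: [102.1, 0.1, 146.8]
ft_force: [0.1, 0.1, -3.6]
finger_gap: 10.5
15.7 [-74.61, 55.71, 62.25, 56.34, 118.16, -131.34] [447.9, -425.6, 135.4] [102.1, 0.1, 146.8] 10.5 [0.1, 0.1, -3.6]
[-0.0002 -0.0699  0.0146] [-0.0024 -0.0041  0.0027]
```

View pics/w9.png

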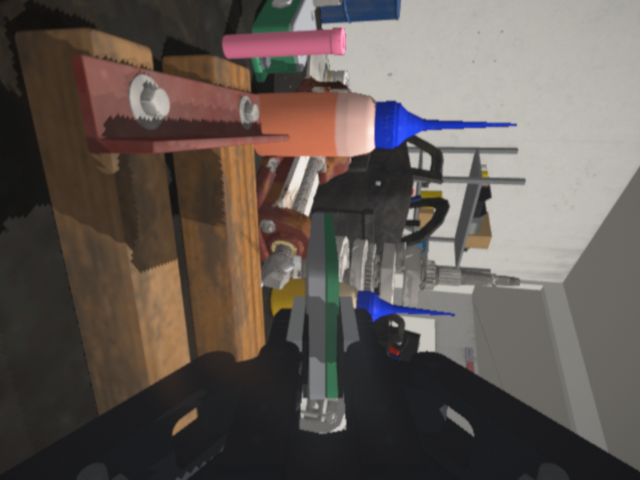

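The cover is flipped: green is now up (right in this picture). Lowering it back onto the runner.

```bash
python3 -m crank '[[[0,-0.035,0.007,0,0,0],[0,-0.062,0.013,0,0,0],[0,-0.072,0.015,0,0,0],[0,-0.072,0.015,0,0,0]]]'
python3 - <<'E'
from ik import *
s=log();show(s)
t,w=toolmove((447.9,-426.2,56.5),toolR(56.5,12,0));print(t.round(4),w.round(4))
E
```

```text
time: 16.25
tool_pos: [448.0, -425.7, 61.5]
tcp_rot: [102.1, 0.2, 146.8]
ft_force: [-0.3, -0.2, -3.6]
finger_gap: 10.7
16.25 [-74.6, 63.2, 58.95, 54.62, 115.84, -135.31] [448.0, -425.7, 61.5] [102.1, 0.2, 146.8] 10.7 [-0.3, -0.2, -3.6]
[-0.0001 -0.005   0.0006] [-0.0013 -0.0046  0.0048]
```

```bash
python3 -m crank '[[[0,-0.004,0.0008,0,0,0],[0,-0.005,0.001,0,0,0],[0,-0.005,0.001,0,0,0]]]';python3 -m crank '[[[0,-0.002,0.0,0,0,0],[0,-0.002,0,0,0,0]]]'
```

```text
time: 16.62
tool_pos: [448.1, -426.1, 56.9]
tcp_rot: [102.1, 0.2, 146.8]
ft_force: [0.8, -0.6, -4.5]
finger_gap: 10.8
time: 16.88
tool_pos: [448.0, -426.5, 55.8]
tcp_rot: [102.1, 0.3, 146.8]
ft_force: [-0.3, 1.4, 1.3]
finger_gap: 10.2
```

```bash
python3 -m crank '[[[0,0,0,0,0,0],[0,0,0,0,0,0],[0,0,0,0,0,0],[0,0,0,0,0,0],[0,0,0,0,0,0],[0,0,0,0,0,0],[0,0,0,0,0,0]]]' 0.44
python3 - <<'E'
from ik import *
s=log();show(s)
c=r.get_calibration('wrist');im,d=r.snapshot('wrist');cv2.imwrite('pics/w10.png',im)
E
```

```text
time: 17.75
tool_pos: [448.0, -426.5, 55.8]
tcp_rot: [102.1, 0.3, 146.8]
ft_force: [-0.1, -0.4, -0.0]
finger_gap: 48.0
17.75 [-74.62, 63.92, 58.45, 54.53, 115.74, -135.61] [448.0, -426.5, 55.8] [102.1, 0.3, 146.8] 48.0 [-0.1, -0.4, -0.0]
```

View pics/w10.png

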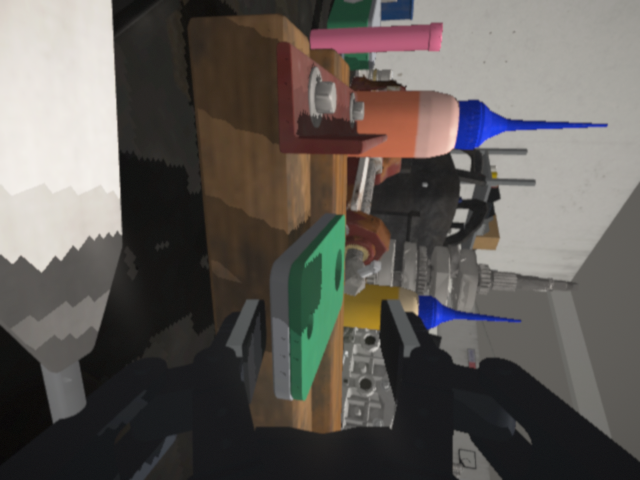

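The cover lies flat on the runner, green face up. Retreating and going back to tool-down.

```bash
python3 -m crank '[[[0,0,-0.03,0,0,0],[0,0.0,-0.07,0,0,0],[0,0.06,-0.075,0,0,0],[0,0.09,-0.08,0,0,0]]]'
python3 - <<'E'
from ik import *
s=log();show(s)
t,w=toolmove((463,-403.4,220),[180,0,57]);print(t.round(4),w.round(4),np.linalg.norm(w))
E
```

```text
time: 18.3
tool_pos: [414.9, -476.6, 161.9]
tcp_rot: [102.0, 0.4, 146.8]
ft_force: [0.6, 0.0, 0.9]
finger_gap: 47.9
18.3 [-77.85, 59.06, 53.58, 56.74, 123.6, -128.26] [414.9, -476.6, 161.9] [102.0, 0.4, 146.8] 47.9 [0.6, 0.0, 0.9]
[-0.0006  0.0751  0.0735] [ 1.059  -1.0474  1.3026] 1.9787103964969415
```

```bash
python3 -m crank '[[[0,0.03,0.01,0.1,-0.099,0.123],[0,0.075,0.02,0.2,-0.198,0.246],[0,0.075,0.03,0.3,-0.297,0.369],[0,0.075,0.04,0.4,-0.396,0.492],[0,0.075,0.05,0.5,-0.494,0.615],[0,0.075,0.06,0.6,-0.593,0.738],[0,0.075,0.07,0.7,-0.692,0.861],[0,0.075,0.0735,0.8,-0.791,0.984],[0,0.075,0.0735,0.9,-0.89,1.107],[0,0.075,0.0735,1.0,-0.989,1.23]]]' 0.15
python3 - <<'E'
from ik import *
s=log();show(s)
t,w=toolmove((463,-403.4,200),[180,0,57]);print(t.round(4),w.round(4),np.linalg.norm(w))
E
```

```text
time: 19.55
tool_pos: [462.6, -403.1, 221.3]
tcp_rot: [176.5, -3.0, 61.1]
ft_force: [0.0, -0.1, 0.3]
finger_gap: 72.8
19.55 [-48.27, 7.16, 86.78, 4.06, 83.74, -19.64] [462.6, -403.1, 221.3] [176.5, -3.0, 61.1] 72.8 [0.0, -0.1, 0.3]
[-0.0012 -0.0008  0.0213] [ 0.06   -0.0552  0.0699] 0.10741907942792749
```

```bash
python3 -m crank '[[[-0.001,-0.001,0.021,0.06,-0.055,0.07],[-0.001,-0.001,0.021,0.06,-0.055,0.07],[-0.001,-0.001,0.021,0.06,-0.055,0.07]]]'
python3 - <<'E'
from ik import *
s=log();show(s)
c=r.get_calibration('wrist');im,d=r.snapshot('wrist');cv2.imwrite('pics/w11.png',im);show(log())
import pickle;pickle.dump(c,open('wc.pkl','wb'))
hsv=cv2.cvtColor(im,cv2.COLOR_BGR2HSV)
print(hsv[230,320])
for t in ['cover_bore','cover_bolt_hole','cover_centre']:
    for a in r.landmark_of(t,'wrist')[:1]: print(t,a, atz('wrist',a['pixel'],52,c).round(1))
E
```

```text
time: 19.92
tool_pos: [462.7, -403.1, 200.4]
tcp_rot: [180.0, -0.1, 57.1]
ft_force: [-0.5, 0.6, 0.5]
finger_gap: 72.6
19.93 [-45.91, 10.43, 85.23, 0.11, 84.33, -13.01] [462.7, -403.1, 200.4] [180.0, -0.1, 57.1] 72.6 [-0.5, 0.6, 0.5]
19.98 [-45.95, 10.4, 85.22, 0.09, 84.33, -12.98] [462.5, -403.6, 200.8] [179.9, -0.1, 57.0] 72.6 [0.6, -0.7, 0.2]
[ 74 135 218]
cover_bore {'pixel': [325.4, 187.8], 'conf': 0.93} [ 482.2 -378.    52. ]
cover_bolt_hole {'pixel': [320.3, 262.3], 'conf': 0.66} [ 445.5 -427.4   52. ]
cover_centre {'pixel': [325.5, 226.0], 'conf': 0.57} [ 465.8 -403.8   52. ]
```

View pics/w11.png

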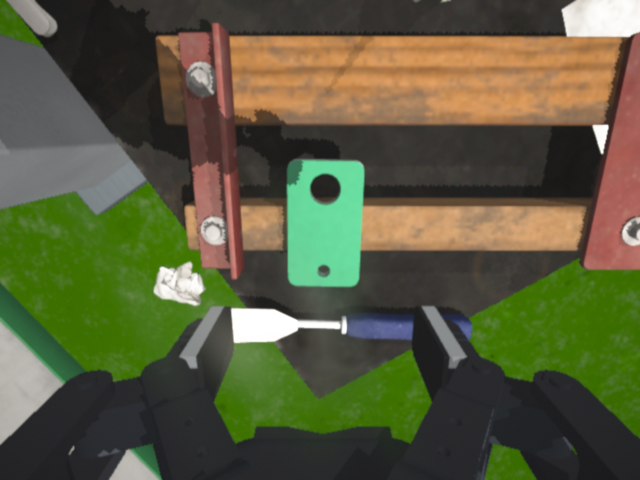

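The cover is now green face up, with its bore at about (325,188) and bolt hole at about (324,270). I'll refine that, then grip from above.

Run:
```python
from h import *
import pickle
c=pickle.load(open("wc.pkl","rb"));im=cv2.imread("pics/w11.png")
h=cv2.cvtColor(im,cv2.COLOR_BGR2HSV)
m=((h[...,0]>65)&(h[...,0]<85)&(h[...,2]>90)).astype(np.uint8);roi=np.zeros_like(m);roi[140:300,275:380]=1;m*=roi
cs,hh=cv2.findContours(m,cv2.RETR_CCOMP,cv2.CHAIN_APPROX_NONE);P={}
for i,q in enumerate(cs):
    a=cv2.contourArea(q)
    if a<60: continue
    M=cv2.moments(q);p=(M["m10"]/M["m00"],M["m01"]/M["m00"])
    w=atz("wrist",p,52,c);print(round(a),np.round(p,1),hh[0][i][3],w.round(1));P[a]=w
k=sorted(P);b=P[k[-2]];o=P[k[-3]];d=(b-o)[:2];print(np.hypot(*d),np.degrees(np.arctan2(d[1],d[0])),"centre",b[:2]-30/68*d)
```

```text
9321 [324.1 222.2] -1 [ 466.5 -400.5   52. ]
65 [323.5 269. ] 0 [ 444.5 -433.8   52. ]
698 [324.9 188.3] 0 [ 481.7 -378.1   52. ]
66.96369724917702 56.21062465409995 centre [ 465.27795114 -402.69923246]
```

Run:
```python
from ik import *
t,w=toolmove((465.1,-402.6,37.0),[180,0,56.2]);print(t.round(4),w.round(4))
```

```text
[0.0025 0.0013 0.1641] [ 0.0015 -0.0006  0.013 ]
```

```bash
python3 -m crank '[[[0.0025,0.001,0.05,0,0,0.013],[0.0025,0.001,0.105,0,0,0.013],[0.0025,0.001,0.14,0,0,0.013],[0.0025,0.001,0.155,0,0,0.013],[0.0025,0.001,0.155,0,0,0.013]]]'
python3 - <<'E'
from ik import *
s=log();show(s)
t,w=toolmove((465.1,-402.6,37.0),[180,0,56.2]);print(t.round(4),w.round(4))
E
```

```text
time: 20.75
tool_pos: [464.4, -402.5, 46.0]
tcp_rot: [180.0, -0.1, 56.2]
ft_force: [-0.5, -0.0, 0.1]
finger_gap: 72.3
20.75 [-45.73, 18.68, 92.46, 0.07, 68.84, -11.93] [464.4, -402.5, 46.0] [180.0, -0.1, 56.2] 72.3 [-0.5, -0.0, 0.1]
[0.0003 0.0007 0.009 ] [ 0.0007 -0.001  -0.0004]
```

```bash
python3 -m crank '[[[0,0.0007,0.0085,0,0,0],[0,0.0007,0.0085,0,0,0]]]' && python3 -m crank '[[[0,0,0,0,0,0],[0,0,0,0,0,0],[0,0,0,0,0,0],[0,0,0,0,0,0]]]' 0.5 80 && python3 -m crank '[[[0,0,-0.06,0,0,0],[0,0,-0.12,0,0,0],[0,0,-0.18,0,0,0],[0,0,-0.24,0,0,0]]]'
python3 - <<'E'
from ik import *
s=log();show(s)
t,w=toolmove((474,-49,330),[180,0,90+4]);print(t.round(4),w.round(4))
D=[json.loads(l) for l in open('log.jsonl')]
def f(p):
    global_=[]
    import ik
    ik.A1,ik.L2,ik.L3x,ik.L3z,ik.OFF,ik.DD=p[:6]
    return np.concatenate([ik.fk(j,1,p[6])[0]-x for j,x,_ in D])
q=least_squares(f,[2.9,358.,553.6,57.5,51.8,-40.1,200],loss='soft_l1');print(q.x.round(1),np.abs(q.fun).max(),np.median(np.abs(q.fun)))
E
```

```text
time: 21.0
tool_pos: [465.4, -403.4, 38.4]
tcp_rot: [179.9, -0.0, 56.2]
ft_force: [-0.9, 0.3, -0.1]
finger_gap: 72.8
time: 21.5
tool_pos: [466.1, -404.1, 39.8]
tcp_rot: [179.8, -0.0, 56.2]
ft_force: [-1.5, 1.0, 5.8]
finger_gap: 57.7
time: 22.0
tool_pos: [464.8, -403.1, 281.0]
tcp_rot: [179.8, -0.0, 56.2]
ft_force: [1.4, -1.4, -3.5]
finger_gap: 57.4
22.0 [-45.74, 8.79, 78.67, 0.07, 92.37, -11.92] [464.8, -403.1, 281.0] [179.8, -0.0, 56.2] 57.4 [1.4, -1.4, -3.5]
[ 0.2993 -0.1893 -0.0494] [ 3.1e-03  5.0e-04 -6.6e-01]
[  0.  369.1 553.4  61.6  51.2 -46.7 364.8] 5.2523319027386606e-11 1.8189894035458565e-11
```

The plate is held (−3.5 N). With this grasp, laying it on the pump would put joint 6 at about 164°, out of range. So I'll set the cover crosswise on the pump first, regrip turned half round, then place it. On the way I'll look at the pump with the wrist camera.

Run:
```python
from ik import *
t,w=toolmove((385,-52,200),[180,0,4]);print(t.round(4),w.round(4))
t,w=toolmove((405,-200,285),[180,0,30]);print(t.round(4),w.round(4))
```

```text
[ 0.2472 -0.2619  0.0804] [ 0.0026 -0.0019  0.9108]
[ 0.1354 -0.1627 -0.0044] [ 0.0029 -0.0012  0.457 ]
```

```bash
python3 -m crank '[[[0.034,-0.04,-0.004,0,0,0.1],[0.068,-0.081,-0.004,0,0,0.22],[0.102,-0.122,-0.004,0,0,0.33],[0.135,-0.163,-0.004,0,0,0.457],[0.17,-0.195,0.01,0,0,0.6],[0.21,-0.228,0.04,0,0,0.76],[0.247,-0.262,0.08,0,0,0.91],[0.247,-0.262,0.08,0.002,-0.002,0.911],[0.247,-0.262,0.08,0.002,-0.002,0.911]]]'
python3 - <<'E'
from ik import *
import pickle
s=log();show(s)
c=r.get_calibration('wrist');im,d=r.snapshot('wrist');cv2.imwrite('pics/w12.png',im);show(log())
pickle.dump(c,open('wc.pkl','wb'))
for t,z in [('pump_bore',46),('pump_bolt_hole',46),('cover_bore',200)]:
    for a in r.landmark_of(t,'wrist')[:1]: print(t,a, atz('wrist',a['pixel'],z,c).round(1))
E
```

```text
time: 23.12
tool_pos: [384.8, -52.2, 200.5]
tcp_rot: [179.9, -0.0, 4.1]
ft_force: [-0.0, -0.6, -3.3]
finger_gap: 57.2
23.12 [-15.25, -26.7, 118.87, -0.05, 87.79, 70.61] [384.8, -52.2, 200.5] [179.9, -0.0, 4.1] 57.2 [-0.0, -0.6, -3.3]
23.18 [-15.31, -26.69, 118.78, -0.05, 87.79, 70.62] [385.4, -52.8, 201.3] [179.9, -0.1, 4.1] 57.4 [1.0, -0.2, -3.0]
pump_bore {'pixel': [368.4, 116.1], 'conf': 0.64} [472.5 -82.1  46. ]
pump_bolt_hole {'pixel': [275.7, 117.3], 'conf': 0.56} [466.6 -12.7  46. ]
```

View pics/w12.png

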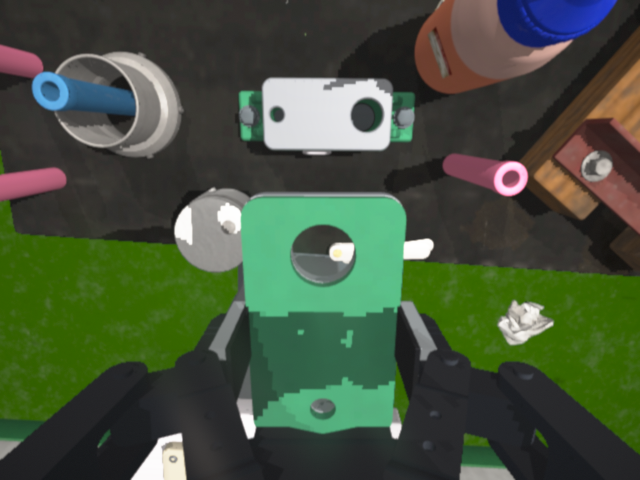

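The wrist view shows the pump's white top face with its bolt hole at (277,114) and bore at (365,115). The held cover is green with its bore at (323,254). To the left is the blue rod in the housing at (52,92), flanked by pink look-alikes.

Run:
```python
from h import *
import pickle
c=pickle.load(open("wc.pkl","rb"));im=cv2.imread("pics/w12.png")
cv2.imwrite("pics/w12c.png",cv2.resize(im[60:170,230:430],None,fx=4,fy=4,interpolation=cv2.INTER_CUBIC))
g=cv2.cvtColor(im,cv2.COLOR_BGR2GRAY)
m=(g>165).astype(np.uint8);roi=np.zeros_like(m);roi[70:153,255:395]=1;m*=roi
cs,hh=cv2.findContours(m,cv2.RETR_CCOMP,cv2.CHAIN_APPROX_NONE)
for i,q in enumerate(cs):
    a=cv2.contourArea(q)
    if a<40: continue
    p,ax,an=cv2.fitEllipse(q);M=cv2.moments(q);pm=(M["m10"]/M["m00"],M["m01"]/M["m00"])
    print(round(a),np.round(p,1),np.round(pm,1),np.round(ax,1),hh[0][i][3],atz("wrist",p,46,c).round(1),atz("wrist",pm,46,c).round(1))
h=cv2.cvtColor(im,cv2.COLOR_BGR2HSV)
m=((h[...,0]>65)&(h[...,0]<85)&(h[...,2]>60)&(h[...,1]>90)).astype(np.uint8);roi=np.zeros_like(m);roi[185:440,235:410]=1;m*=roi
cs,hh=cv2.findContours(m,cv2.RETR_CCOMP,cv2.CHAIN_APPROX_NONE)
T=np.array([385.1,-52.5,200.9]);Rt=R.from_euler('xyz',[179.9,0,4.1],degrees=True)
for i,q in enumerate(cs):
    a=cv2.contourArea(q)
    if a<100: continue
    p,ax,an=cv2.fitEllipse(q);w=atz("wrist",p,214.4,c)
    print("cov",round(a),np.round(p,1),np.round(ax,1),hh[0][i][3],w.round(1),"tool",Rt.inv().apply(w-T).round(1))
```

```text
8306 [324.8 114.9] [325.6 114.7] [ 74.7 152.1] -1 [471.  -49.4  46. ] [471.2 -49.9  46. ]
230 [276.7 113.8] [276.7 113.8] [16.4 18.1] 1 [469.1 -13.4  46. ] [469.1 -13.4  46. ]
980 [366.9 114.5] [366.9 114.5] [34.2 36.6] 1 [473.6 -80.8  46. ] [473.6 -80.8  46. ]
cov 34681 [322.7 307.6] [173.4 274.5] -1 [395.6 -53.  214.4] tool [ 10.4   1.2 -13.5]
cov 300 [322.1 405.7] [15.8 24.4] 0 [350.9 -56.  214.4] tool [-34.3   1.1 -13.5]
cov 3076 [322.6 253.9] [59.8 65.6] 0 [416.9 -51.4 214.4] tool [ 31.8   1.2 -13.5]
```

View pics/w12c.png

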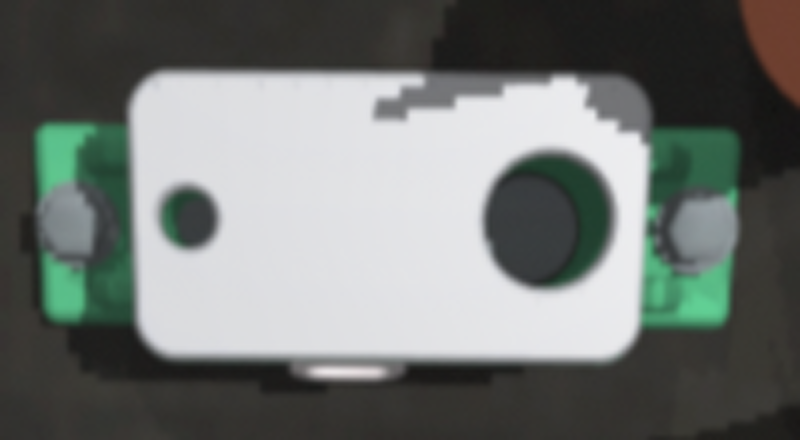

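Run:
```python
from ik import *
t,w=toolmove((469.5,-52,58),[180,0,3.8]);print(t.round(4),w.round(4))
```

```text
[0.0834 0.0043 0.1438] [ 0.0015 -0.0021  0.0024]
```

```bash
python3 -m crank '[[[0.045,0.002,0.02,0,0,0],[0.0834,0.0043,0.06,0,0,0],[0.0834,0.0043,0.11,0,0,0],[0.0834,0.0043,0.135,0,0,0.002],[0.0834,0.0043,0.144,0.001,-0.002,0.002],[0.0834,0.0043,0.144,0.001,-0.002,0.002]]]'
python3 - <<'E'
from ik import *
s=log();show(s)
t,w=toolmove((469.5,-52,46),[180,0,3.8]);print(t.round(4),w.round(4))
E
```

```text
time: 24.08
tool_pos: [470.0, -52.7, 58.3]
tcp_rot: [180.0, -0.0, 3.8]
ft_force: [-0.1, 0.1, -3.3]
finger_gap: 57.4
24.07 [-12.59, -3.19, 115.08, -0.03, 68.08, 73.64] [470.0, -52.7, 58.3] [180.0, -0.0, 3.8] 57.4 [-0.1, 0.1, -3.3]
[-0.0005 -0.0007  0.0123] [ 0.0006 -0.0004 -0.0003]
```

```bash
python3 -m crank '[[[0,0,0.008,0,0,0],[0,0,0.0123,0,0,0],[0,0,0.0123,0,0,0]]]'; python3 -m crank '[[[0,0,0.002,0,0,0],[0,0,0.002,0,0,0]]]'
```

```text
time: 24.45
tool_pos: [469.9, -52.7, 46.0]
tcp_rot: [180.0, -0.0, 3.8]
ft_force: [-0.4, 0.0, -3.8]
finger_gap: 57.2
time: 24.7
tool_pos: [470.3, -52.7, 45.5]
tcp_rot: [179.9, -0.0, 3.8]
ft_force: [-6.6, 1.0, 10.0]
finger_gap: 57.0
```

```bash
python3 -m crank '[[[0,0,0,0,0,0],[0,0,0,0,0,0],[0,0,-0.03,0,0,0],[0,0,-0.07,0,0,-0.1],[0,0,-0.1,0,0,-0.28],[0,0,-0.1,0,0,-0.46],[0,0,-0.1,0,0,-0.64],[0,0,-0.1,0,0,-0.82],[0,0,-0.1,0,0,-1.0],[0,0,-0.1,0,0,-1.18]]]' 0.15
python3 - <<'E'
from ik import *
s=log();show(s)
t,w=toolmove((470,-52.5,145),[180,0,183.8]);print(t.round(4),w.round(4))
E
```

```text
time: 25.95
tool_pos: [470.4, -52.7, 145.6]
tcp_rot: [179.9, 0.0, 71.7]
ft_force: [0.0, -0.5, 0.5]
finger_gap: 72.4
25.95 [-12.57, -9.28, 110.92, -0.04, 78.28, 5.69] [470.4, -52.7, 145.6] [179.9, 0.0, 71.7] 72.4 [0.0, -0.5, 0.5]
[ 0.     -0.0005  0.0006] [ 5.0000e-04  1.8000e-03 -1.9557e+00]
```

```bash
python3 -m crank '[[[0,0,0,0,0,-0.18],[0,0,0,0,0,-0.36],[0,0,0,0,0,-0.54],[0,0,0,0,0,-0.72],[0,0,0,0,0,-0.9],[0,0,0,0,0,-1.08],[0,0,0,0,0,-1.26],[0,0,0,0,0,-1.44],[0,0,0,0,0,-1.62],[0,0,0,0,0,-1.8]]]'; python3 -m crank '[[[0,0,0,0,0,-0.155],[0,0,0,0,0,-0.155]]]'
python3 - <<'E'
from ik import *
import pickle
s=log();show(s)
c=r.get_calibration('wrist');im,d=r.snapshot('wrist');cv2.imwrite('pics/w13.png',im);show(log())
h=cv2.cvtColor(im,cv2.COLOR_BGR2HSV)
m=((h[...,0]>65)&(h[...,0]<85)&(h[...,2]>60)&(h[...,1]>90)).astype(np.uint8)
cs,hh=cv2.findContours(m,cv2.RETR_CCOMP,cv2.CHAIN_APPROX_NONE)
T=s['tool_pos'];Rt=R.from_euler('xyz',s['tcp_rot'],degrees=True)
for i,q in enumerate(cs):
    a=cv2.contourArea(q)
    if a<100: continue
    p,ax,an=cv2.fitEllipse(q);w=atz("wrist",p,58,c)
    print("cov",round(a),np.round(p,1),np.round(ax,1),hh[0][i][3],w.round(1),"tool",Rt.inv().apply(w-T).round(1))
E
```

```text
time: 27.2
tool_pos: [470.7, -52.7, 145.8]
tcp_rot: [-179.9, 0.1, 175.2]
ft_force: [-0.5, 0.1, -1.1]
finger_gap: 72.9
time: 27.45
tool_pos: [470.8, -52.7, 145.9]
tcp_rot: [-179.9, 0.1, -176.0]
ft_force: [-0.4, 0.5, 0.9]
finger_gap: 72.4
27.45 [-12.57, -9.29, 110.89, -0.04, 78.25, -106.61] [470.8, -52.7, 145.9] [-179.9, 0.1, -176.0] 72.4 [-0.4, 0.5, 0.9]
27.5 [-12.57, -9.29, 110.9, -0.04, 78.26, -106.46] [470.8, -52.7, 145.9] [-179.9, 0.1, -176.1] 72.2 [0.3, -0.8, 0.3]
cov 274 [408.8 251.1] [19.3 24.9] -1 [465.6   1.4  58. ] tool [ 1.6 54.5 87.8]
cov 292 [246.1 248.2] [22.7 27.8] -1 [ 471.2 -103.8   58. ] tool [  3.4 -50.8  88. ]
cov 14948 [325.6 243.9] [153.5 163.8] -1 [464.6 -52.7  58. ] tool [ 6.4  0.6 87.9]
cov 900 [322.5 293.6] [32.1 35.9] 3 [499.5 -52.2  58. ] tool [-28.5  -1.4  88. ]
cov 218 [323.3 194.7] [16.4 17.1] 3 [433.  -56.5  58. ] tool [38.2 -0.9 87.8]
```

View pics/w13.png

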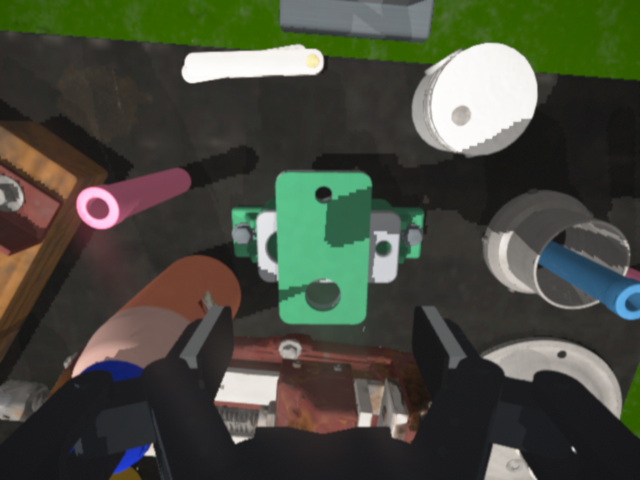

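The cover lies crosswise on the pump: bolt hole at (323,195), bore at (323,294). The pump's own bolt hole shows at (384,247) and the edge of its bore at (272,247).

Run:
```python
from ik import *
im=cv2.imread("pics/w13.png");g=cv2.cvtColor(im,cv2.COLOR_BGR2GRAY)
m=(g<120).astype(np.uint8);roi=np.zeros_like(m);roi[236:262,373:396]=1
m2=(g[236:262,373:396]);
m=((m2<140)*1).astype(np.uint8)
n,l,s,ce=cv2.connectedComponentsWithStats(m)
for k in range(1,n):
    if s[k,4]>40: p=ce[k]+[373,236];print(s[k],p.round(1),atz("wrist",p,46).round(1))
cv2.imwrite("pics/w13c.png",cv2.resize(im[190:310,220:430],None,fx=3.8,fy=3.8,interpolation=cv2.INTER_CUBIC))
```

```text
[  0   0  18  24 262] [380.7 247.5] [468.2 -14.8  46. ]
```

View pics/w13c.png

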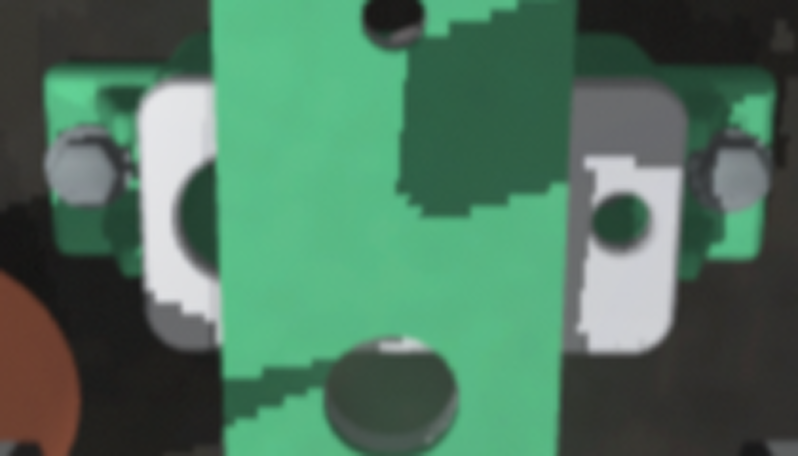

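Run:
```python
from ik import *
t,w=toolmove((470.2,-53.5,46),[180,0,-176.2]);print(t.round(4),w.round(4))
```

```text
[ 0.0009 -0.0006  0.0999] [-0.0013  0.0022  0.0017]
```

```bash
python3 -m crank '[[[0.001,0.0003,0.05,0,0,0],[0.001,0.0003,0.085,0,0.001,0.001],[0.001,0.0003,0.096,-0.001,0.002,0.001],[0.001,0.0003,0.099,-0.001,0.002,0.001],[0.001,0.0003,0.099,-0.001,0.002,0.001]]]' && python3 -m crank '[[[0,0,0,0,0,0],[0,0,0,0,0,0],[0,0,0,0,0,0],[0,0,0,0,0,0]]]' 0.5 80
python3 - <<'E'
from ik import *
s=log();show(s)
E
```

```text
time: 28.12
tool_pos: [471.1, -52.9, 48.3]
tcp_rot: [-180.0, 0.1, -176.2]
ft_force: [0.2, -0.7, 0.5]
finger_gap: 72.0
time: 28.62
tool_pos: [472.4, -53.0, 50.4]
tcp_rot: [-179.9, 0.3, -176.2]
ft_force: [-4.2, 0.1, 7.9]
finger_gap: 56.3
28.62 [-12.58, -2.37, 115.22, -0.0, 66.87, -106.37] [472.4, -53.0, 50.4] [-179.9, 0.3, -176.2] 56.3 [-4.2, 0.1, 7.9]
```

The grip sits about 4 mm higher on the plate than before, so I'll reopen and regrip lower.

```bash
python3 -m crank '[[[0,0,0,0,0,0],[0,0,0.003,0,0,0],[0.002,0,0.005,0,-0.003,0],[0.002,0,0.005,0,-0.003,0]]]' 0.15
python3 - <<'E'
from ik import *
s=log();show(s)
t,w=toolmove((470.2,-53.5,44.5),[180,0,-176.2]);print(t.round(4),w.round(4))
E
```

```text
time: 29.12
tool_pos: [469.9, -53.1, 44.9]
tcp_rot: [-179.9, 0.4, -176.2]
ft_force: [-0.1, -0.4, 0.7]
finger_gap: 72.4
29.12 [-12.7, -2.4, 115.9, 0.05, 66.11, -106.5] [469.9, -53.1, 44.9] [-179.9, 0.4, -176.2] 72.4 [-0.1, -0.4, 0.7]
[-0.0003 -0.0004  0.0004] [-0.0012  0.0069 -0.0004]
```

```bash
python3 -m crank '[[[0,0,0.0005,0,0.007,0],[0,0,0.001,0,0.007,0],[0,0,0.002,0,0.007,0],[0,0,0.002,0,0.007,0],[0,0,0.002,0,0.007,0]]]' 0.5 80
python3 - <<'E'
from ik import *
s=log();show(s)
E
```

```text
time: 29.75
tool_pos: [470.1, -53.3, 45.1]
tcp_rot: [-179.9, -0.0, -176.2]
ft_force: [-13.2, 2.3, 25.5]
finger_gap: 57.3
29.75 [-12.61, -1.94, 115.43, -0.1, 66.53, -106.35] [470.1, -53.3, 45.1] [-179.9, -0.0, -176.2] 57.3 [-13.2, 2.3, 25.5]
```

```bash
python3 -m crank '[[[0,0,-0.03,0,0,0],[0,0,-0.07,0,0,0.1],[0,0,-0.07,0,0,0.28],[0,0,-0.07,0,0,0.46],[0,0,-0.07,0,0,0.64],[0,0,-0.07,0,0,0.82],[0,0,-0.07,0,0,1.0],[0,0,-0.07,0,0,1.18],[0,0,-0.07,0,0,1.36],[0,0,-0.07,0,0,1.54]]]'
python3 - <<'E'
from ik import *
s=log();show(s)
t,w=toolmove((471.5,-51.1,115),[180,0,94.0]);print(t.round(4),w.round(4))
E
```

```text
time: 31.0
tool_pos: [469.5, -53.0, 114.3]
tcp_rot: [-179.8, 0.1, 95.2]
ft_force: [-0.3, 0.5, -4.3]
finger_gap: 57.6
31.0 [-12.59, -7.33, 112.59, -0.1, 74.87, -17.77] [469.5, -53.0, 114.3] [-179.8, 0.1, 95.2] 57.6 [-0.3, 0.5, -4.3]
[ 0.0017  0.0022 -0.0007] [-0.0026  0.001   0.021 ]
```

```bash
python3 -m crank '[[[0.0017,0.0022,0,-0.0026,0.001,0.021],[0.0017,0.0022,0,-0.0026,0.001,0.021],[0.0017,0.0022,0,-0.0026,0.001,0.021]]]'
cat > cov.py <<'E'
from ik import *
s=log();show(s)
c=r.get_calibration('wrist');im,d=r.snapshot('wrist');import sys;cv2.imwrite(sys.argv[1],im);s2=log();show(s2)
h=cv2.cvtColor(im,cv2.COLOR_BGR2HSV)
m=((h[...,0]>65)&(h[...,0]<85)&(h[...,2]>50)&(h[...,1]>90)).astype(np.uint8)
cs,hh=cv2.findContours(m,cv2.RETR_CCOMP,cv2.CHAIN_APPROX_NONE)
T=(s['tool_pos']);Rt=R.from_euler('xyz',s['tcp_rot'],degrees=True)
H=[]
for i,q in enumerate(cs):
    a=cv2.contourArea(q)
    if a<80: continue
    p,ax,an=cv2.fitEllipse(q);print(round(a),np.round(p,1),np.round(ax,1),hh[0][i][3])
    if hh[0][i][3]>=0: H.append((a,p))
H=sorted(H)[::-1][:2]
from scipy.optimize import brentq
f=lambda z:np.linalg.norm(atz('wrist',H[0][1],z,c)-atz('wrist',H[1][1],z,c))-68
z=brentq(f,T[2]-60,T[2]+60);print("plane z",z,"rel tcp",z-T[2])
for zz in (z,T[2]+13): 
  for a,p in H: w=atz('wrist',p,zz,c);print(round(zz-T[2],1),w.round(1),"tool",Rt.inv().apply(w-T).round(1))
E
python3 cov.py pics/w14.png
```

```text
time: 31.38
tool_pos: [471.4, -51.0, 114.1]
tcp_rot: [-180.0, -0.0, 94.1]
ft_force: [0.4, 0.2, -3.9]
finger_gap: 57.4
31.38 [-12.38, -7.16, 112.46, 0.0, 74.73, -16.53] [471.4, -51.0, 114.1] [-180.0, -0.0, 94.1] 57.4 [0.4, 0.2, -3.9]
31.43 [-12.39, -7.16, 112.45, 0.0, 74.73, -16.49] [471.4, -51.1, 114.2] [-180.0, -0.0, 94.1] 57.3 [-0.4, -0.6, -3.6]
33362 [322.2 314.4] [173.9 263.9] -1
1828 [321.9 396.8] [41.3 56.5] 0
666 [322.6 242.5] [27.4 31.1] 0
2096 [323.6 154.8] [52.2 78.8] -1
plane z 124.26832590001396 rel tcp 10.186916391549119
10.2 [473.  -84.6 124.3] tool [-33.6  -0.9 -10.2]
10.2 [468.3 -16.7 124.3] tool [ 34.4  -0.6 -10.2]
13.0 [472.8 -82.3 127.1] tool [-31.3  -0.9 -13. ]
13.0 [468.2 -15.9 127.1] tool [ 35.3  -0.6 -13. ]
```

View pics/w14.png

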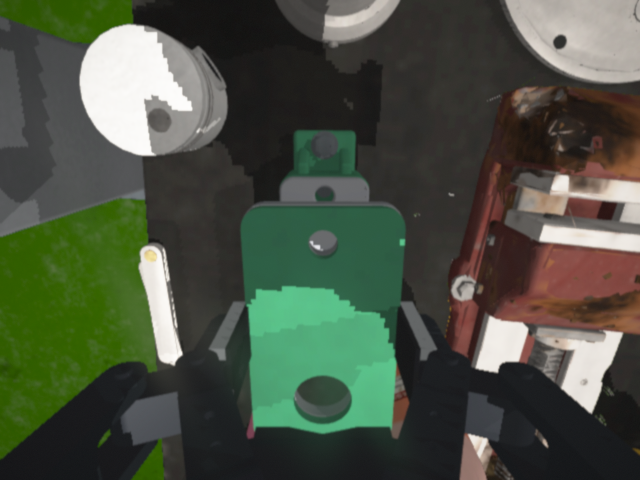

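The held cover shows its bolt hole at (323,242) and bore at (322,397). The pump's bolt hole is visible beyond it at (325,192), which gives a check in the same picture.

Run:
```python
from ik import *
im=cv2.imread("pics/w14.png")
cv2.imwrite("pics/w14c.png",cv2.resize(im[165:265,270:380],None,fx=6,fy=6,interpolation=cv2.INTER_CUBIC))
for p in [(324,192),(325,192.5),(325,194)]: print(atz("wrist",p,46).round(1))
g=cv2.cvtColor(im,cv2.COLOR_BGR2GRAY);print(g[180:202:2,312:338:2])
```

```text
[468.7 -10.4  46. ]
[469.3 -10.6  46. ]
[469.4 -11.5  46. ]
[[106 106 107 106 106 106 106 106 106 106 106 106 106]
 [108 108 107 107 108 108 108 107 108 108 108 108 107]
 [108 108 107 108 106 104 102 102 106 107 108 107 108]
 [108 107 106 103  93  81  76  78  85  98 107 107 108]
 [108 107 103  82  62  57  57  57  61  72  94 107 108]
 [108 107  85  59  57  55  56  56  56  59  72  99 108]
 [108 102  62  56  56  56  56  56  55  55  58  86 106]
 [108 100  54  55  56  56  55  55  55  55  55  77 104]
 [108 102  56  54  56  56  55  55  55  53  54  76 102]
 [108 107  64  53  54  54  55  54  53  54  59  78 102]
 [104 108  85  60  58  59  59  58  58  58  69  85 102]]
```

View pics/w14c.png

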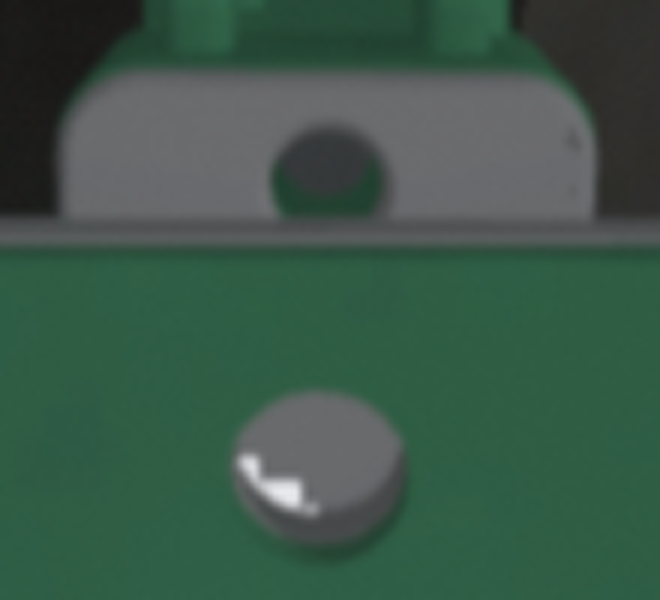

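Run:
```python
from ik import *
t,w=toolmove((472.4,-48.3,52),[180,0,94.0]);print(t.round(4),w.round(4))
```

```text
[0.0027 0.0012 0.0622] [-0.0003 -0.0001  0.0019]
```

```bash
python3 -m crank '[[[0.0027,0.0012,0.03,0,0,0.002],[0.0027,0.0012,0.054,0,0,0.002],[0.0027,0.0012,0.062,0,0,0.002],[0.0027,0.0012,0.062,0,0,0.002]]]'; python3 cov.py pics/w15.png
```

```text
time: 31.92
tool_pos: [472.2, -48.3, 52.0]
tcp_rot: [-179.9, -0.0, 94.0]
ft_force: [-0.2, -0.2, -2.9]
finger_gap: 57.1
31.93 [-12.03, -2.27, 114.94, 0.0, 67.4, -16.06] [472.2, -48.3, 52.0] [-179.9, -0.0, 94.0] 57.1 [-0.2, -0.2, -2.9]
31.98 [-12.03, -2.32, 114.89, 0.0, 67.41, -16.05] [472.9, -48.4, 52.8] [180.0, 0.0, 94.0] 57.2 [-0.4, -0.7, -3.5]
33402 [322.  314.2] [174.2 263.7] -1
1674 [321.9 398.2] [37.4 59.1] 0
560 [322.6 244.3] [23.3 32.3] 0
4090 [322.4 170.4] [ 72.9 104.1] -1
plane z 62.341878874869835 rel tcp 10.295367578617224
10.3 [473.7 -82.5  62.3] tool [-34.2  -0.9 -10.3]
10.3 [469.2 -14.6  62.3] tool [ 33.8  -0.6 -10.3]
13.0 [473.6 -80.2  65. ] tool [-32.   -0.9 -13. ]
13.0 [469.2 -13.8  65. ] tool [ 34.6  -0.6 -13. ]
```

View pics/w15.png

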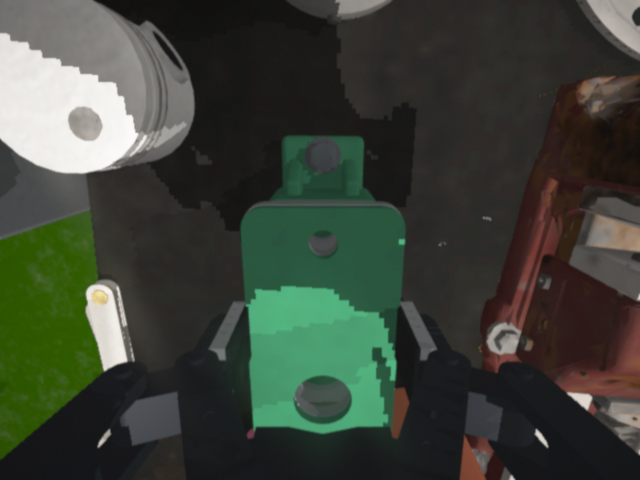

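The estimated cover holes agree with the pump's to about 1 mm. Lowering to contact.

```bash
python3 -m crank '[[[0,0,0.005,0,0,0],[0,0,0.007,0,0,0],[0,0,0.007,0,0,0]]]'; python3 -m crank '[[[0,0,0.002,0,0,0],[0,0,0.002,0,0,0]]]'
```

```text
time: 32.35
tool_pos: [472.9, -48.4, 45.9]
tcp_rot: [180.0, 0.0, 94.0]
ft_force: [-0.3, 0.0, -3.3]
finger_gap: 57.3
time: 32.6
tool_pos: [473.2, -48.5, 45.3]
tcp_rot: [180.0, 0.0, 94.0]
ft_force: [-6.6, 1.5, 10.0]
finger_gap: 57.5
```

```bash
python3 -m crank '[[[0,0,0,0,0,0],[0,0,0,0,0,0],[0,0,-0.05,0,0,0],[-0.02,0,-0.11,0,0,0],[-0.03,0,-0.13,0,0,0],[-0.03,0,-0.13,0,0,0]]]' 0.15; python3 cov.py pics/w16.png
python3 - <<'E'
import cv2
im=cv2.imread('pics/w16.png');
E
```

```text
time: 33.35
tool_pos: [476.9, -79.4, 177.7]
tcp_rot: [179.7, 0.1, 94.0]
ft_force: [-0.8, 0.3, -0.9]
finger_gap: 72.5
33.35 [-15.52, -9.4, 107.59, -0.01, 81.49, -19.49] [476.9, -79.4, 177.7] [179.7, 0.1, 94.0] 72.5 [-0.8, 0.3, -0.9]
33.4 [-15.48, -9.32, 107.74, 0.01, 81.46, -19.47] [475.7, -78.6, 175.6] [179.9, 0.0, 94.0] 72.7 [-0.6, 0.2, -0.7]
13262 [318.8 187.4] [ 93.3 190.5] -1
326 [320.1 241.9] [24.5 31. ] 0
139 [318.4 228.4] [ 9.2 19.5] 0
209 [319.1 143.5] [15.9 16.9] 0Traceback (most recent call last):
  File "cov.py", line 17, in <module>
    z=brentq(f,T[2]-60,T[2]+60);print("plane z",z,"rel tcp",z-T[2])
    r = _zeros._brentq(f, a, b, xtol, rtol, maxiter, args, full_output, disp)
ValueError: f(a) and f(b) must have different signs
```

View pics/w16.png

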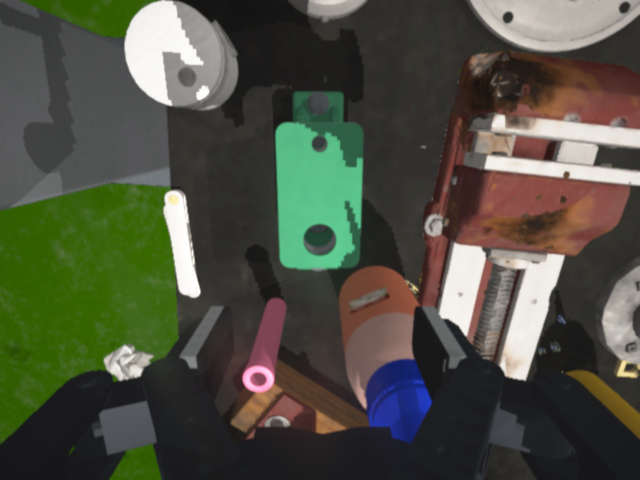

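Run:
```python
from ik import *
im=cv2.imread('pics/w16.png')
a=cv2.resize(im[215:265,290:350],None,fx=10,fy=10,interpolation=cv2.INTER_CUBIC);b=cv2.resize(im[128:158,290:350],None,fx=10,fy=10,interpolation=cv2.INTER_CUBIC)
a=cv2.convertScaleAbs(a,alpha=1.5,beta=20);b=cv2.convertScaleAbs(b,alpha=1.5,beta=20)
cv2.imwrite('pics/w16c.png',cv2.resize(np.vstack([b,a]),(450,600)))
```

```text
(no output)
```

View pics/w16c.png

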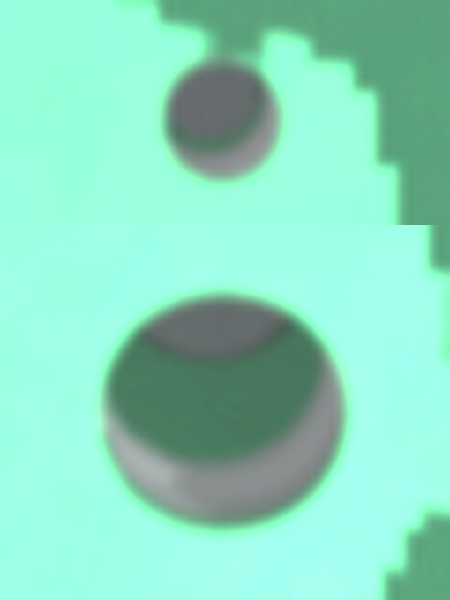

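Run:
```python
from ik import *
c=r.get_calibration('wrist');K=np.array(c["mtx"]);T=np.array(c["cam_to_world"]);Ti=np.linalg.inv(T)
def pr(P):
    q=(Ti[:3,:3]@np.array(P).T).T+Ti[:3,3];q=q@K.T;return q[:,:2]/q[:,2:]
def disp(px): return np.c_[(px[:,0]-290)*7.5,(px[:,1]-215)*7.5+225]
mouth=np.array([290+224/7.5,215+(410-225)/7.5]);w=atz('wrist',mouth,58,c);print("mouth",mouth,w)
hole=np.array([290+222/7.5,128+120/7.5]);print("hole",hole,atz('wrist',hole,58,c))
a=np.linspace(0,2*np.pi,73)
for z in (58,46,3):
    C=np.c_[w[0]+12.25*np.cos(a),w[1]+12.25*np.sin(a),0*a+z];d=disp(pr(C));print(z,"x",d[:,0].min().round(),d[:,0].max().round(),"y",d[:,1].min().round(),d[:,1].max().round())
for z in (58,46):
    h=atz('wrist',hole,58,c);C=np.c_[h[0]+5.5*np.cos(a),h[1]+5.5*np.sin(a),0*a+z];q=pr(C);d=np.c_[(q[:,0]-290)*7.5,(q[:,1]-128)*7.5];print("h",z,d.min(0).round(),d.max(0).round())
```

```text
mouth [319.86666667 239.66666667] [473.515217   -80.37833166  58.        ]
hole [319.6 144. ] [468.79197585 -13.62908607  58.        ]
58 x 97.0 351.0 y 287.0 530.0
46 x 103.0 346.0 y 258.0 492.0
3 x 120.0 332.0 y 172.0 379.0
h 58 [161.  56.] [283. 183.]
h 46 [164.  54.] [281. 176.]
```

The holes are measured at (473.5,−80.4) and (468.8,−13.6). The seam inside both holes (the bright crescent at lower right) shows the pump's holes lie about 2.6 mm further in +y and 1.4 mm in −x than the cover's. I'll regrip and shift by that amount.

Run:
```python
from ik import *
t,w=toolmove((472.9,-48.5,54),[180,0,94.0]);print(t.round(4),w.round(4));show(r.sense())
```

```text
[ 0.0303 -0.0009  0.1215] [ 0.002   0.0006 -0.0003]
33.4 [-15.48, -9.32, 107.74, 0.01, 81.46, -19.47] [475.7, -78.6, 175.6] [179.9, 0.0, 94.0] 72.7 [-0.6, 0.2, -0.7]
```

```bash
python3 -m crank '[[[0.03,-0.001,0.02,0,0,0],[0.0303,-0.001,0.07,0,0,0],[0.0303,-0.001,0.11,0.002,0,0],[0.0303,-0.001,0.1215,0.002,0,0],[0.0303,-0.001,0.1215,0.002,0,0]]]'
python3 - <<'E'
from ik import *
t,w=toolmove((472.9,-48.5,44.5),[180,0,94.0]);print(t.round(4),w.round(4));show(r.sense())
E
```

```text
time: 34.02
tool_pos: [471.7, -48.1, 53.0]
tcp_rot: [-179.8, -0.0, 94.0]
ft_force: [1.1, 0.8, -0.0]
finger_gap: 72.4
[-0.0005  0.0012  0.0084] [-0.0029 -0.0003 -0.0001]
34.02 [-11.99, -2.34, 114.89, -0.03, 67.61, -15.98] [471.7, -48.1, 53.0] [-179.8, -0.0, 94.0] 72.4 [1.1, 0.8, -0.0]
```

```bash
python3 -m crank '[[[-0.0005,0.0008,0.0086,-0.003,0,0],[-0.0005,0.0008,0.0086,-0.003,0,0]]]'; python3 -m crank '[[[0,0,0,0,0,0],[0,0,0.001,0,0,0],[0,0,0.002,0,0,0],[0,0,0.002,0,0,0],[0,0,0.002,0,0,0]]]' 0.5 80;python3 - <<'E'
from ik import *
s=log();show(s)
E
```

```text
time: 34.28
tool_pos: [472.9, -48.6, 44.8]
tcp_rot: [179.9, -0.0, 94.0]
ft_force: [0.1, -0.6, -0.7]
finger_gap: 72.5
time: 34.9
tool_pos: [473.9, -48.8, 46.1]
tcp_rot: [179.9, 0.0, 94.0]
ft_force: [-13.5, 2.0, 26.9]
finger_gap: 57.2
34.9 [-12.07, -1.67, 115.05, 0.01, 66.48, -16.06] [473.9, -48.8, 46.1] [179.9, 0.0, 94.0] 57.2 [-13.5, 2.0, 26.9]
```

```bash
python3 -m crank '[[[0,0,-0.004,0,0,0],[0,0,-0.006,0,0,0],[0,0,-0.006,0,0,0]]]';python3 - <<'E'
from ik import *
t,w=toolmove((471.6,-45.9,51),[180,0,94.0]);print(t.round(4),w.round(4));show(r.sense())
E
```

```text
time: 35.28
tool_pos: [473.7, -48.9, 51.9]
tcp_rot: [179.9, 0.0, 94.0]
ft_force: [0.7, -0.2, -4.1]
finger_gap: 57.0
[ 0.0031 -0.0019  0.0009] [ 0.0022  0.0004 -0.0002]
35.27 [-12.07, -2.2, 114.89, 0.01, 67.19, -16.06] [473.7, -48.9, 51.9] [179.9, 0.0, 94.0] 57.0 [0.7, -0.2, -4.1]
```

```bash
python3 -m crank '[[[0.003,-0.002,0,0.002,0,0],[0.003,-0.002,0.004,0.002,0,0],[0.003,-0.002,0.0065,0.002,0,0],[0.003,-0.002,0.0065,0.002,0,0]]]';python3 -m crank '[[[0,0,0.0015,0,0,0],[0,0,0.0015,0,0,0]]]'
```

```text
time: 35.78
tool_pos: [471.3, -45.8, 46.2]
tcp_rot: [-180.0, 0.0, 94.0]
ft_force: [-9.5, 2.3, 11.3]
finger_gap: 57.5
time: 36.02
tool_pos: [471.3, -45.8, 46.1]
tcp_rot: [-179.9, -0.0, 94.0]
ft_force: [-11.5, 2.8, 17.6]
finger_gap: 57.2
```

```bash
python3 -m crank '[[[0,0,0,0,0,0],[0,0,0,0,0,0],[0,0,-0.05,0,0,0],[-0.02,0,-0.11,0,0,0],[-0.03,0,-0.13,0,0,0],[-0.03,0,-0.13,0,0,0],[-0.03,0,-0.13,0,0,0]]]' 0.15
cat > seam.py <<'E'
from ik import *
import sys
c=r.get_calibration('wrist');show(log());im,d=r.snapshot('wrist');cv2.imwrite(sys.argv[1],im)
h=cv2.cvtColor(im,cv2.COLOR_BGR2HSV)
K=np.array(c["mtx"]);Ti=np.linalg.inv(np.array(c["cam_to_world"]))
b=[a for a in r.landmark_of('cover_bore','wrist')];o=r.landmark_of('cover_bolt_hole','wrist');print(b[:1],o[:1])
def pr(P):
    q=(Ti[:3,:3]@np.array(P).T).T+Ti[:3,3];q=q@K.T;return q[:,:2]/q[:,2:]
out=[]
a=np.linspace(0,2*np.pi,200)
for L,rad in ((b,12.25),(o,5.5)):
    u,v=np.array(L[0]['pixel']);x0,y0=int(u)-25,int(v)-25
    crop=cv2.convertScaleAbs(cv2.resize(im[y0:y0+50,x0:x0+50],None,fx=8,fy=8,interpolation=cv2.INTER_CUBIC),alpha=1.5,beta=20)
    # fit mouth: dark/non bright-green
    g=cv2.resize(im[y0:y0+50,x0:x0+50],None,fx=8,fy=8,interpolation=cv2.INTER_CUBIC);hs=cv2.cvtColor(g,cv2.COLOR_BGR2HSV)
    m=((hs[...,1]<90)|(hs[...,2]<115)).astype(np.uint8)
    n,l,s,ce=cv2.connectedComponentsWithStats(m);k=l[200,200] or 1+np.argmax(s[1:,4]);m=(l==k).astype(np.uint8)
    q,_=cv2.findContours(m,cv2.RETR_EXTERNAL,cv2.CHAIN_APPROX_NONE);q=max(q,key=cv2.contourArea);q=cv2.convexHull(q)
    p,ax,an=cv2.fitEllipse(q);px=np.array(p)/8-0.44+[x0,y0];w=atz('wrist',px,58,c);print("mouth",px.round(1),np.round(np.array(ax)/8,1),w.round(1))
    raw=crop.copy()
    for z,col in ((58,(255,0,0)),(46,(0,0,255)),(3,(0,255,255))):
        P=np.c_[w[0]+rad*np.cos(a),w[1]+rad*np.sin(a),0*a+z];d2=((pr(P)-[x0,y0]+0.44)*8).astype(np.int32)
        cv2.polylines(crop,[d2.reshape(-1,1,2)],True,col,1)
    out.append(np.hstack([raw,crop]))
cv2.imwrite(sys.argv[2],cv2.resize(np.vstack(out),(600,600)))
E
python3 seam.py pics/w17.png pics/w17c.png
```

```text
time: 36.9
tool_pos: [472.8, -75.3, 174.5]
tcp_rot: [-179.8, -0.1, 94.0]
ft_force: [0.1, -0.1, -0.7]
finger_gap: 72.7
36.9 [-15.18, -9.5, 108.0, -0.01, 81.69, -19.17] [472.8, -75.3, 174.5] [-179.8, -0.1, 94.0] 72.7 [0.1, -0.1, -0.7]
[{'pixel': [324.9, 237.7], 'conf': 0.74}] [{'pixel': [323.4, 148.2], 'conf': 0.63}]
mouth [323.8 242.9] [30.9 32.5] [473.1 -78.8  58. ]
mouth [328.  133.5] [41.4 67.2] [470.4  -3.1  58. ]
```

View pics/w17c.png

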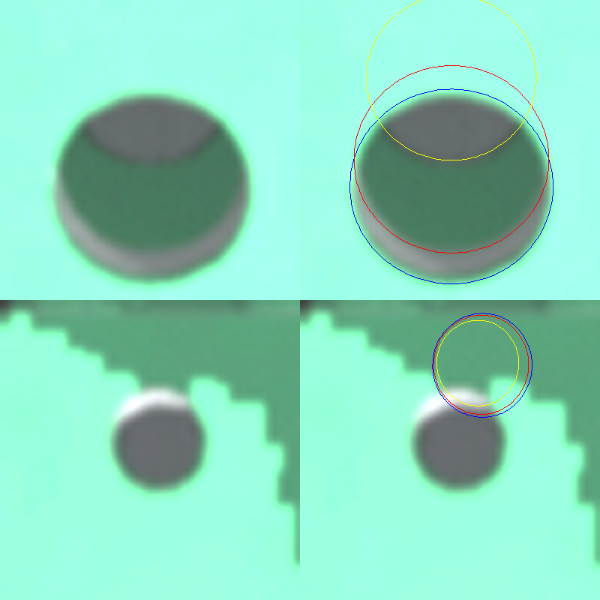

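The bore now matches: the predicted seam (red) and bore floor (yellow) lie on the observed ones to about 0.3 mm. The automatic mouth fit on the small hole failed, catching a shadow. By eye that hole shows a dark floor plus a bright crescent at its top. The bore fit, together with the equal 68 mm spacings, says it should also be aligned, and I'll check it again from another angle. On to the rod.

Run:
```python
from ik import *
print("pink",atz("top",(356,299),108).round(),"rod",atz("top",(227.5,284.2),108).round())
im,d=r.snapshot('top');cv2.imwrite('pics/t18.png',cv2.resize(im[260:310,180:340],None,fx=5,fy=5,interpolation=cv2.INTER_CUBIC))
t,w=toolmove((472,60,215),[180,0,128.0]);print(t.round(4),w.round(4))
```

```text
pink [ 441. -168.  108.] rod [472. 110. 108.]
[ 0.1349  0.0086 -0.0404] [-0.0035 -0.0021 -0.5928]
```

View pics/t18.png

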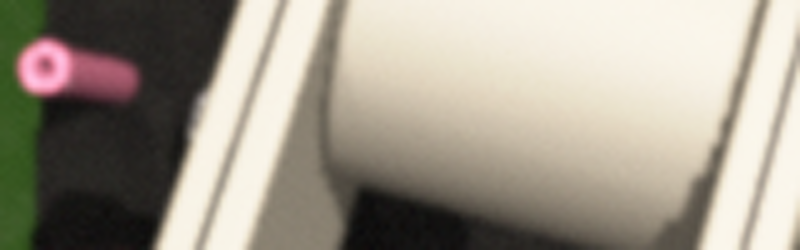

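The top view is blocked by the arm. Moving on toward the rod.

```bash
python3 -m crank '[[[0.045,0.003,-0.03,0,0,-0.15],[0.09,0.006,-0.04,0,0,-0.3],[0.135,0.0086,-0.04,0,0,-0.45],[0.135,0.0086,-0.04,-0.003,-0.002,-0.593],[0.135,0.0086,-0.04,-0.003,-0.002,-0.593]]]' 0.4
python3 - <<'E'
from ik import *
import pickle
show(log());c=r.get_calibration('wrist');im,d=r.snapshot('wrist');cv2.imwrite('pics/w19.png',im);pickle.dump(c,open('wc.pkl','wb'))
for t,z in [('rod_centre',54),('rod_foot',0),('housing',0),('cover_bore',58),('cover_bolt_hole',58)]:
    for a in r.landmark_of(t,'wrist')[:3]: print(t,a, atz('wrist',a['pixel'],z,c).round(1))
E
```

```text
time: 37.72
tool_pos: [471.5, 60.8, 213.9]
tcp_rot: [-179.9, -0.1, 128.1]
ft_force: [-0.3, 0.0, 0.0]
finger_gap: 51.0
37.73 [1.17, -11.62, 105.71, -0.01, 86.0, -36.88] [471.5, 60.8, 213.9] [-179.9, -0.1, 128.1] 51.0 [-0.3, 0.0, 0.0]
rod_centre {'pixel': [366.5, 177.0], 'conf': 0.87} [473.8 112.5  54. ]
rod_centre {'pixel': [460.3, 102.7], 'conf': 0.77} [493.8 198.9  54. ]
rod_centre {'pixel': [360.9, 25.7], 'conf': 0.69} [401.5 192.2  54. ]
rod_foot {'pixel': [354.7, 45.0], 'conf': 0.92} [402.5 190.9   0. ]
rod_foot {'pixel': [436.2, 106.9], 'conf': 0.88} [491.7 197.5   0. ]
rod_foot {'pixel': [175.4, 353.9], 'conf': 0.83} [ 441.3 -165.1    0. ]
cover_bolt_hole {'pixel': [269.8, 280.7], 'conf': 0.75} [464.6  -6.5  58. ]
cover_bolt_hole {'pixel': [249.5, 319.6], 'conf': 0.46} [472.1 -47.9  58. ]
```

View pics/w19.png

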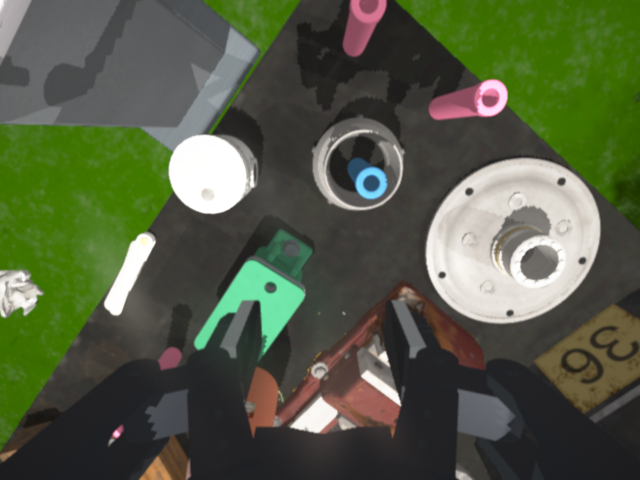

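Candidates for the rod are the blue one at (371,181) in the grey housing and the pink ones at (365,15), (490,98) and (118,430). The blue one in the housing is meant. Measuring its top.

Run:
```python
from ik import *
import pickle
c=pickle.load(open('wc.pkl','rb'));im=cv2.imread('pics/w19.png');h=cv2.cvtColor(im,cv2.COLOR_BGR2HSV)
m=((h[...,0]>98)&(h[...,0]<112)&(h[...,1]>80)&(h[...,2]>185)).astype(np.uint8);roi=np.zeros_like(m);roi[140:215,330:400]=1;m*=roi
ys,xs=np.nonzero(m);q=cv2.convexHull(np.c_[xs,ys].astype(np.int32));p,ax,an=cv2.fitEllipse(q);print(p,ax,atz('wrist',p,108,c).round(1),atz('wrist',(371,181.5),108,c).round(1))
x,e=tri([ray('wrist',p,c),ray('top',(227.5,284.2))]);print("tri",x.round(1),e)
cv2.imwrite('pics/w19c.png',cv2.resize(im[110:220,300:420],None,fx=5,fy=5,interpolation=cv2.INTER_CUBIC))
t,w=toolmove((472,112,125),[180,0,128.0]);print(t.round(4),w.round(4))
```

```text
(370.9501953125, 182.78579711914062) (30.58240509033203, 31.89402961730957) [469.8 112.5 108. ] [469.3 113.2 108. ]
tri [471.8 112.5  99.2] [np.float64(0.44174257703186676), np.float64(0.44174257703193864)]
[0.0413 0.0322 0.0895] [-0.0006 -0.0004 -0.0022]
```

View pics/w19c.png

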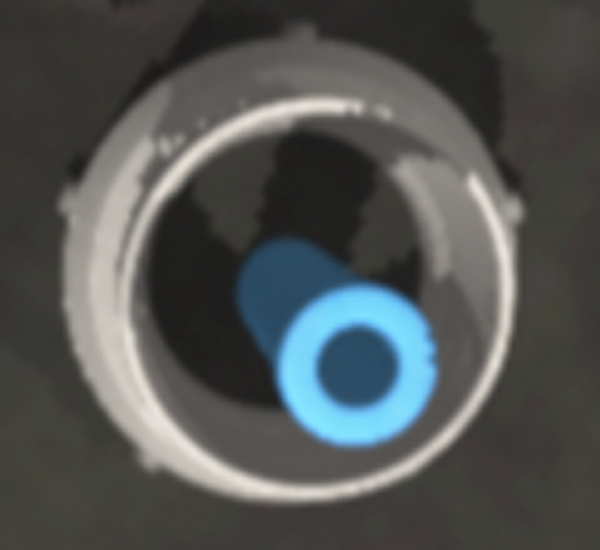

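```bash
python3 -m crank '[[[0.03,0.022,0.02,0,0,0],[0.0424,0.0312,0.06,0,0,0],[0.0424,0.0312,0.09,0,0,0],[0.0424,0.0312,0.09,0,0,-0.002]]]'
python3 - <<'E'
from ik import *
show(log())
t,w=toolmove((470.6,112.3,72),[180,0,128.0]);print(t.round(4),w.round(4))
im,d=r.snapshot('wrist');cv2.imwrite('pics/w20.png',im)
E
```

```text
time: 38.52
tool_pos: [468.3, 111.8, 121.8]
tcp_rot: [-179.7, -0.2, 127.9]
ft_force: [-1.5, 0.6, -0.2]
finger_gap: 50.8
38.52 [7.32, -6.09, 110.63, -0.0, 75.84, -30.62] [468.3, 111.8, 121.8] [-179.7, -0.2, 127.9] 50.8 [-1.5, 0.6, -0.2]
[-0.0012  0.0024  0.0498] [-0.0056 -0.0033 -0.0011]
```

View pics/w20.png

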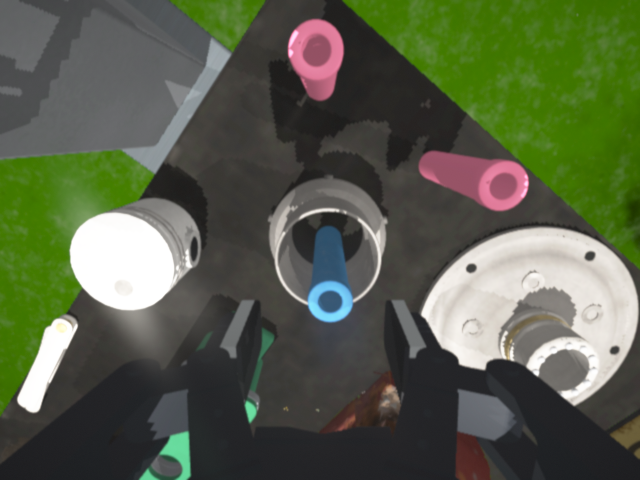

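The rod's top is at (330,301), about centred between the fingers. Descending and gripping.

```bash
python3 -m crank '[[[-0.001,0.0026,0.02,-0.005,-0.003,0],[-0.001,0.0026,0.042,-0.005,-0.003,0],[-0.001,0.0026,0.05,-0.005,-0.003,0],[-0.001,0.0026,0.05,-0.005,-0.003,0]]]' && python3 -m crank '[[[0,0,0,0,0,0],[0,0,0,0,0,0],[0,0,0,0,0,0],[0,0,0,0,0,0],[0,0,0,0,0,0],[0,0,0,0,0,0],[0,0,0,0,0,0]]]' 0.95 50
python3 - <<'E'
from ik import *
show(log())
im,d=r.snapshot('wrist');cv2.imwrite('pics/w21.png',im)
E
```

```text
time: 39.08
tool_pos: [472.8, 112.5, 74.8]
tcp_rot: [179.8, 0.1, 127.9]
ft_force: [-0.4, -0.3, -0.7]
finger_gap: 51.5
time: 39.95
tool_pos: [473.8, 112.4, 76.3]
tcp_rot: [179.7, 0.2, 127.9]
ft_force: [-0.5, -1.6, 5.9]
finger_gap: 19.7
39.95 [7.33, -2.7, 112.54, -0.02, 69.85, -30.57] [473.8, 112.4, 76.3] [179.7, 0.2, 127.9] 19.7 [-0.5, -1.6, 5.9]
```

View pics/w21.png

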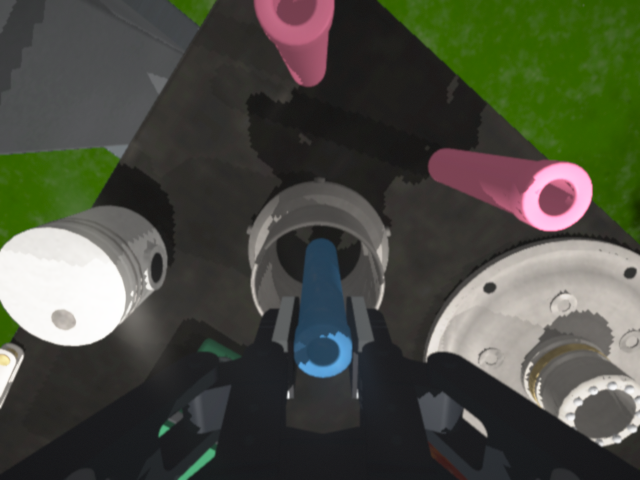

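The rod is gripped (19.7 mm), top ring at (322,352). I'll lift it and carry it over the bore.

Run:
```python
from ik import *
c=r.get_calibration('wrist');s=r.sense();Rt=R.from_euler('xyz',s['tcp_rot'],degrees=True)
print(Rt.inv().apply(atz('wrist',(322.5,354),108,c)-s['tool_pos']).round(1))
t,w=toolmove((474.2,-81.5,155),[180,0,128.0]);print(t.round(4),w.round(4))
```

```text
[  2.   -1.3 -31.8]
[-0.1535 -0.1184 -0.0788] [ 0.0044  0.003  -0.0016]
```

```bash
python3 -m crank '[[[0,0,-0.04,0,0,0],[0,0,-0.082,0.002,0.002,0],[-0.04,-0.03,-0.084,0.004,0.003,0],[-0.08,-0.06,-0.084,0.004,0.003,0],[-0.115,-0.09,-0.082,0.004,0.003,0],[-0.14,-0.108,-0.08,0.004,0.003,0],[-0.1535,-0.1184,-0.079,0.004,0.003,0],[-0.1535,-0.1184,-0.079,0.004,0.003,0]]]'
python3 - <<'E'
from ik import *
import pickle
show(log());c=r.get_calibration('wrist');im,d=r.snapshot('wrist');cv2.imwrite('pics/w22.png',im);pickle.dump((c,r.sense()),open('wc.pkl','wb'))
E
```

```text
time: 41.0
tool_pos: [474.3, -82.0, 155.3]
tcp_rot: [180.0, 0.0, 127.8]
ft_force: [-0.4, 1.2, -0.6]
finger_gap: 19.8
41.0 [-15.93, -8.41, 109.09, 0.03, 79.3, -53.76] [474.3, -82.0, 155.3] [180.0, 0.0, 127.8] 19.8 [-0.4, 1.2, -0.6]
```

View pics/w22.png

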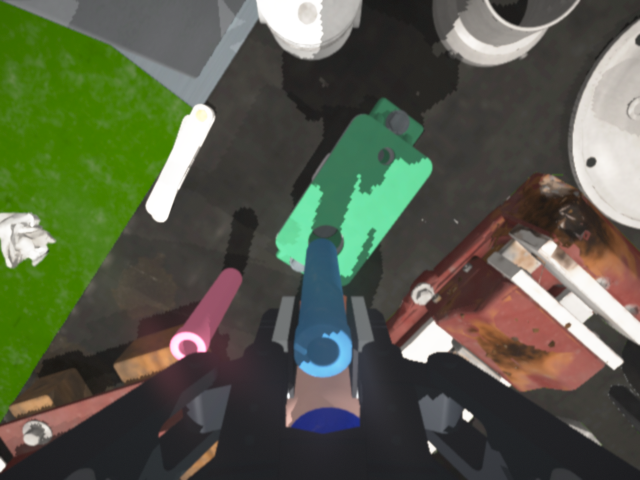

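The rod hangs just over the bore: foot near (322,245), bore mouth near (325,237). I'll compare where the rod's axis meets the cover plane.

```bash
cat > ax.py <<'E'
from ik import *
import pickle,sys
f,foff=sys.argv[1],float(sys.argv[2])   # foot z
c,s=pickle.load(open('wc.pkl','rb'));im=cv2.imread(f)
K=np.array(c["mtx"]);Ti=np.linalg.inv(np.array(c["cam_to_world"]))
def pr(P):
    q=(Ti[:3,:3]@np.array(P).T).T+Ti[:3,3];q=q@K.T;return q[:,:2]/q[:,2:]
h=cv2.cvtColor(im,cv2.COLOR_BGR2HSV)
# rod edges per row
m=((h[...,0]>98)&(h[...,0]<114)&(h[...,1]>60)&(h[...,2]>50)).astype(np.uint8);roi=np.zeros_like(m);roi[215:335,285:365]=1;m*=roi
for y in range(226,300,6):
    xs=np.nonzero(m[y])[0]
    if len(xs)>5: print(y,xs.min(),xs.max(),(xs.min()+xs.max())/2)
T=s['tool_pos'];Rt=R.from_euler('xyz',s['tcp_rot'],degrees=True)
top=np.array([float(sys.argv[3]),float(sys.argv[4])]);w=atz('wrist',top,foff+108,c);print("top",w.round(1),"tool",Rt.inv().apply(w-T).round(1))
a=np.linspace(0,2*np.pi,100)
big=cv2.resize(im[200:290,280:370],None,fx=6.6,fy=6.6,interpolation=cv2.INTER_CUBIC);big=cv2.convertScaleAbs(big,alpha=1.6,beta=20)
for z,rad,col in ((foff,10.5,(0,255,255)),(58,12.25,(0,0,255))):
    P=np.c_[w[0]+rad*np.cos(a),w[1]+rad*np.sin(a),0*a+z];d=((pr(P)-[280,200]+.5)*6.6).astype(np.int32)
    cv2.polylines(big,[d.reshape(-1,1,2)],True,col,1);print(z,pr([[w[0],w[1],z]]).round(1))
cv2.imwrite(sys.argv[5],big)
E
python3 ax.py pics/w22.png 79 325 352 pics/w22c.png
```

```text
244 310 332 321.0
250 308 336 322.0
256 307 335 321.0
262 307 336 321.5
268 305 337 321.0
274 305 338 321.5
280 303 339 321.0
286 302 340 321.0
292 301 342 321.5
298 300 342 321.0
top [472.2 -80.1 187. ] tool [  2.2  -1.  -31.7]
79.0 [[323.8 252.6]]
58 [[323.6 242.8]]
```

View pics/w22c.png

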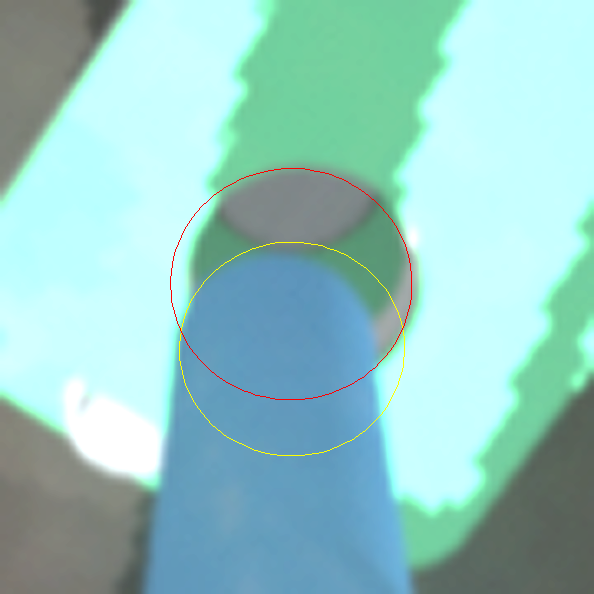

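Run:
```python
from ik import *
import pickle
s=r.sense();show(s);c=r.get_calibration('wrist');im,d=r.snapshot('wrist')
K=np.array(c["mtx"]);T=np.array(c["cam_to_world"]);print("cam",T[:3,3].round(1))
def W(u,v):
    z=float(np.median(d[v-1:v+2,u-1:u+2]));return (z,(T[:3,:3]@np.linalg.solve(K,[u*z,v*z,z])+T[:3,3]).round(1))
for u,v in [(321,245),(321,250),(321,256),(321,262),(321,280),(321,300),(321,320),(340,345),(311,352),(300,225),(345,215),(385,160),(340,275)]: print(u,v,W(u,v))
```

```text
41.05 [-15.85, -8.42, 109.11, 0.05, 79.3, -53.73] [474.3, -81.2, 155.3] [180.0, -0.0, 127.9] 19.6 [-0.7, 0.3, -1.2]
cam [427.5 -23.4 297.1]
321 245 (211.6809844970703, array([464.9, -72.6,  94.7]))
321 250 (203.23023986816406, array([465. , -72.7, 103.6]))
321 256 (193.13795471191406, array([465. , -72.6, 114.1]))
321 262 (184.6202392578125, array([465.1, -72.7, 123. ]))
321 280 (163.09872436523438, array([465.3, -72.9, 145.6]))
321 300 (144.2219696044922, array([465.5, -73. , 165.5]))
321 320 (126.41584777832031, array([464.8, -72. , 183.7]))
340 345 (126.20159912109375, array([474.7, -74.3, 186.4]))
311 352 (133.01910400390625, array([470.6, -85.3, 181.2]))
300 225 (247.1414031982422, array([452.4, -79.4,  56.8]))
345 215 (245.23094177246094, array([471.7, -55.8,  56.8]))
385 160 (260.3836364746094, array([474. , -11.7,  30.6]))
340 275 (256.70672607421875, array([495.3, -90.6,  57.7]))
```

The depth map shows the rod is vertical with its axis at about (471.4,−80.9). The bore mouth seen by the same camera is at about (472.1,−78.2). I'll correct by about 1.5 mm in tool x and 2 mm in tool y, lower, and look again.

```bash
python3 -m crank '[[[0.0015,0.002,0.006,0,0,0],[0.0015,0.002,0.012,0,0,0],[0.0015,0.002,0.012,0,0,0]]]'
cat > v.py <<'E'
from ik import *
import pickle,sys
s=r.sense();show(s);c=r.get_calibration('wrist');im,d=r.snapshot('wrist');cv2.imwrite(sys.argv[1],im)
K=np.array(c["mtx"]);T=np.array(c["cam_to_world"]);Ti=np.linalg.inv(T)
def W(u,v):
    z=float(np.median(d[v-1:v+2,u-1:u+2]));return (z,(T[:3,:3]@np.linalg.solve(K,[u*z,v*z,z])+T[:3,3]).round(1))
def pr(P):
    q=(Ti[:3,:3]@np.array(P).T).T+Ti[:3,3];q=q@K.T;return q[:,:2]/q[:,2:]
Rt=R.from_euler('xyz',s['tcp_rot'],degrees=True);tx=Rt.apply([1,0,0])
sp=np.median([W(321,v)[1] for v in (262,270,280,290)],0);axx=sp-10.5*tx;print("surf",sp,"axis",axx.round(1))
a=np.linspace(0,2*np.pi,100)
big=cv2.resize(im[200:290,280:370],None,fx=6.6,fy=6.6,interpolation=cv2.INTER_CUBIC);big=cv2.convertScaleAbs(big,alpha=1.6,beta=20)
P=np.c_[axx[0]+12.25*np.cos(a),axx[1]+12.25*np.sin(a),0*a+58];q=((pr(P)-[280,200]+.5)*6.6).astype(np.int32)
cv2.polylines(big,[q.reshape(-1,1,2)],True,(0,0,255),1);cv2.imwrite(sys.argv[2],big)
E
python3 v.py pics/w23.png pics/w23c.png
```

```text
time: 41.48
tool_pos: [474.4, -77.5, 142.3]
tcp_rot: [-180.0, -0.1, 128.0]
ft_force: [-0.6, -0.6, -0.9]
finger_gap: 19.5
41.48 [-15.44, -7.72, 109.88, 0.05, 77.93, -53.42] [474.4, -77.5, 142.3] [-180.0, -0.1, 128.0] 19.5 [-0.6, -0.6, -0.9]
surf [465.3  -69.25 126.5 ] axis [471.8 -77.5 126.5]
```

View pics/w23c.png

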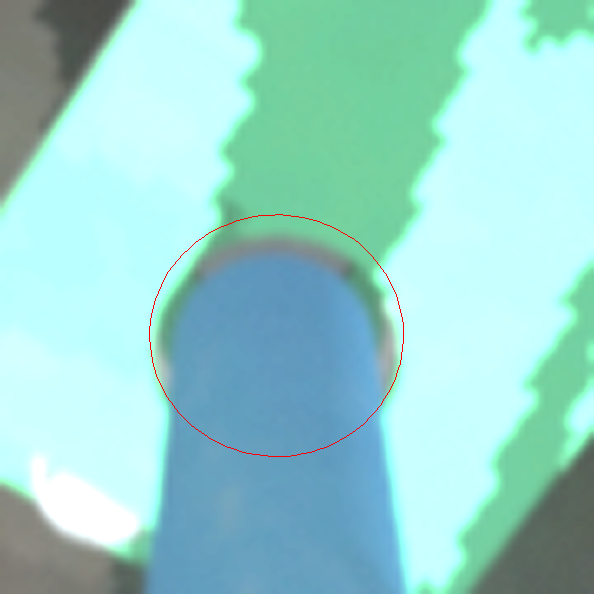

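The lateral match is good. The bore lies about 1.3 mm toward −x of the tool. Correcting that and descending gently.

```bash
python3 -m crank '[[[-0.0013,0,0.0,0,0,0],[-0.0013,0,0.006,0,0,0],[-0.0013,0,0.012,0,0,0],[-0.0013,0,0.012,0,0,0]]]'; python3 v.py pics/w24.png pics/w24c.png
```

```text
time: 42.02
tool_pos: [475.0, -78.8, 129.9]
tcp_rot: [-180.0, -0.1, 127.9]
ft_force: [0.3, 0.2, -1.1]
finger_gap: 19.6
42.02 [-15.56, -6.85, 110.44, 0.05, 76.52, -53.52] [475.0, -78.8, 129.9] [-180.0, -0.1, 127.9] 19.6 [0.3, 0.2, -1.1]
surf [465.95 -70.4  114.  ] axis [472.4 -78.7 114. ]
```

View pics/w24c.png

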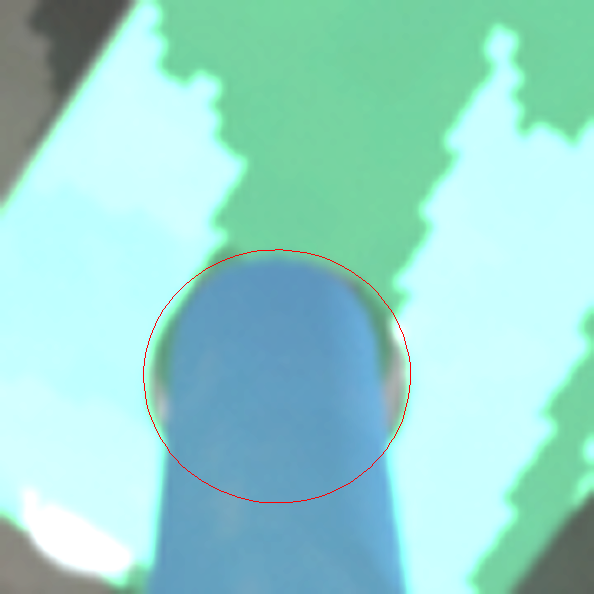

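The foot is already just inside the cover bore with no force. Continuing down.

```bash
python3 -m crank '[[[0,0,0.005,0,0,0],[0,0,0.01,0,0,0],[0,0,0.014,0,0,0],[0,0,0.014,0,0,0]]]'; python3 -m crank '[[[0,0,0.006,0,0,0],[0,0,0.012,0,0,0],[0,0,0.012,0,0,0]]]'
```

```text
time: 42.58
tool_pos: [475.1, -79.0, 115.9]
tcp_rot: [-180.0, -0.1, 127.9]
ft_force: [2.0, -1.7, -2.6]
finger_gap: 19.5
time: 42.95
tool_pos: [474.8, -79.1, 103.1]
tcp_rot: [-179.9, -0.1, 127.9]
ft_force: [3.1, -2.4, -3.3]
finger_gap: 19.6
```

```bash
python3 -m crank '[[[-0.0006,0,0.006,0,0,0],[-0.0008,0,0.012,0,0,0],[-0.0008,0,0.018,0,0,0],[-0.0008,0,0.018,0,0,0]]]'; python3 -m crank '[[[0,0,0.003,0,0,0],[0,0,0.006,0,0,0],[0,0,0.007,0,0,0]]]'
```

```text
time: 43.45
tool_pos: [474.8, -79.6, 84.2]
tcp_rot: [-179.9, -0.1, 127.9]
ft_force: [2.5, -2.4, -2.9]
finger_gap: 19.2
time: 43.82
tool_pos: [475.8, -80.1, 79.2]
tcp_rot: [-180.0, -0.0, 127.9]
ft_force: [-4.8, -1.9, 19.3]
finger_gap: 19.6
```

Bottom reached at TCP 79 (expected 79) with 19 N. Releasing.

```bash
python3 -m crank '[[[0,0,-0.001,0,0,0],[0,0,-0.001,0,0,0],[0,0,-0.001,0,0,0],[0,0,-0.001,0,0,0],[0,0,-0.04,0,0,0],[0,0,-0.09,0,0,0],[0.02,0,-0.13,0,0,0],[0.05,0,-0.15,0,0,0],[0.05,0,-0.15,0,0,0]]]' 0.45
python3 - <<'E'
from ik import *
s=r.sense();show(s);c=r.get_calibration('wrist');im,d=r.snapshot('wrist');cv2.imwrite('pics/w25.png',im)
K=np.array(c["mtx"]);T=np.array(c["cam_to_world"])
v,u=np.mgrid[0:480,0:640];P=np.stack([u*d,v*d,d],-1)@np.linalg.inv(K).T;W=P@T[:3,:3].T+T[:3,3]
h=cv2.cvtColor(im,cv2.COLOR_BGR2HSV);b=(h[...,0]>98)&(h[...,0]<112)&(h[...,1]>80)&(d>0)&(np.hypot(W[...,0]-473,W[...,1]+80)<25)
print("rod top z",np.percentile(W[b][:,2],[5,50,95]).round(1),np.median(W[b],0).round(1))
g=(h[...,0]>65)&(h[...,0]<85)&(h[...,1]>90)&(d>0)&(abs(W[...,0]-471)<25)&(abs(W[...,1]+48)<45)
A=np.c_[W[g][:,:2],np.ones(g.sum())];co=np.linalg.lstsq(A,W[g][:,2],rcond=None)[0];print("cover plane slopes deg",np.degrees(co[:2]).round(2),"z",np.median(W[g][:,2]).round(1))
E
```

```text
time: 44.95
tool_pos: [445.8, -39.9, 231.4]
tcp_rot: [179.9, 0.1, 128.0]
ft_force: [-0.6, -0.9, 0.4]
finger_gap: 46.7
44.95 [-11.68, -17.05, 108.42, 0.0, 88.46, -49.71] [445.8, -39.9, 231.4] [179.9, 0.1, 128.0] 46.7 [-0.6, -0.9, 0.4]
rod top z [ 60.9 101.4 110.7] [469.7 -74.6 101.4]
cover plane slopes deg [-0.42 -0.64] z 57.1
```

View pics/w25.png

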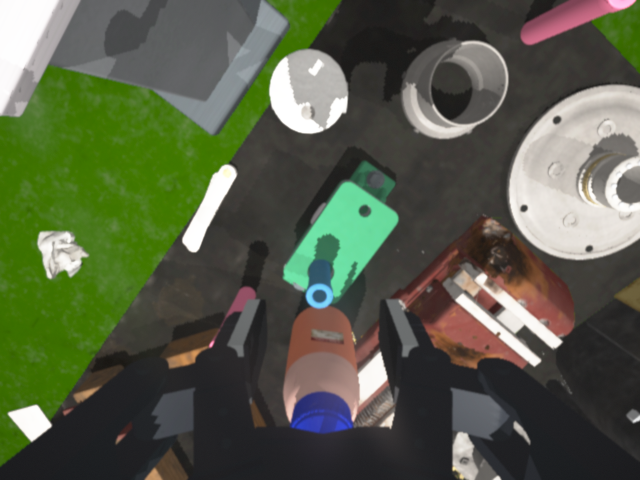

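The rod stands in the bore with its top at z 110.7 (expected 111). The cover is flat at z 57 and both bottles are standing. Zooming in on the bolt hole at (364,211).

Run:
```python
from ik import *
im=cv2.imread('pics/w25.png')
a=cv2.resize(im[196:226,349:379],None,fx=13,fy=13,interpolation=cv2.INTER_CUBIC);b=cv2.resize(im[265:325,290:350],None,fx=6.5,fy=6.5,interpolation=cv2.INTER_CUBIC)
cv2.imwrite('pics/w25c.png',np.hstack([cv2.convertScaleAbs(a,alpha=1.6,beta=30),cv2.convertScaleAbs(b,alpha=1.6,beta=30)]))
c=r.get_calibration('wrist');print(np.array(c['cam_to_world'])[:3,3])
t,w=toolmove((472,-62,215),[180,0,94]);print(t.round(4),w.round(4))
```

```text
[398.56249628  17.44502796 371.62404136]
[-0.0333  0.0075  0.0149] [0.0007 0.0009 0.5937]
```

View pics/w25c.png

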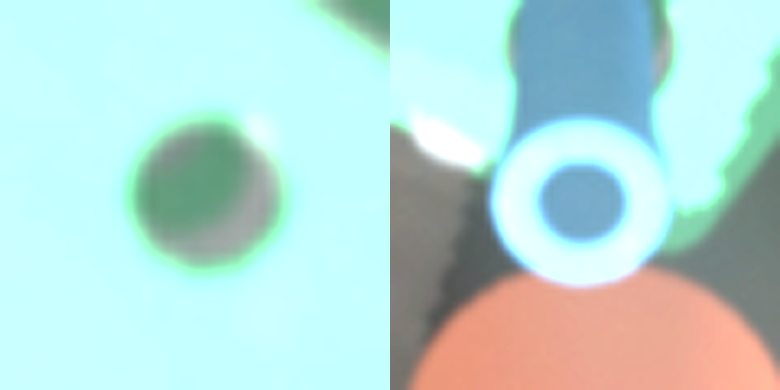

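The bolt hole's seam lies within about 1 mm of where it should be for concentric holes. One last scene check, then hand in.

Run:
```python
from ik import *
im,d=r.snapshot('scene');cv2.imwrite('pics/s26.png',im)
print(r.sense()['time'])
```

```text
45.05
```

View pics/s26.png

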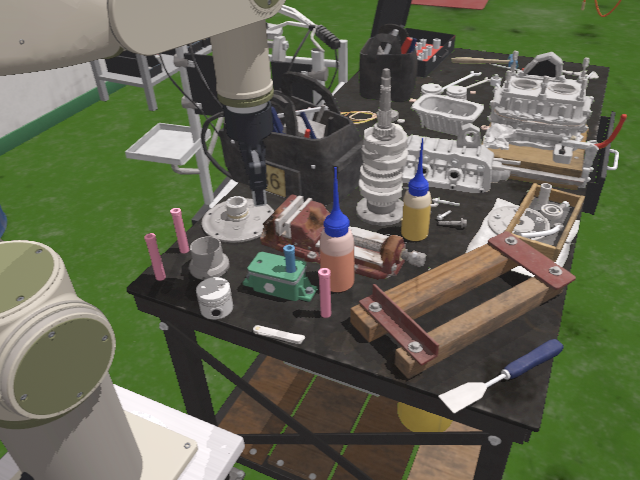

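The scene shows the cover on the pump at (280,272), the blue rod standing in it at (290,257), and both bottles upright at (337,255) and (416,210). The gripper is clear of everything.

```bash
python3 -c "
from bench import r
print(r.hand_in())"
```

```text
the job is handed in; nothing more can be done
None
```

The pump is closed, and I handed the job in at about 45 s of the 72 s allowed. The cover lies machined face down on the pump body, the blue rod stands in the bore, and both bottles are upright.

**What I did:**
- I set the cover overhanging on the narrow runner, gripped its end by the thickness, rolled it 180° and laid it back green face up.
- Laying it on the pump with that grasp would have taken joint 6 out of range. I set it crosswise on the pump first, regripped half a turn round, and laid it in place.
- The first laying was about 3 mm off, judged by the seam inside the holes, so I picked it up again and shifted it.
- I then carried the rod from the housing and pushed it down through both bores until it bottomed.

**Last checks:**
- **Rod:** it met the bottom at the expected height with 19 N. Its top measured 110.7 mm against an expected 111 mm.
- **Cover:** it is flat to about 0.6° at z 57 mm, where 58 mm was expected and the calibration is good to about 2 mm.
- **Holes:** the bore seam matched to about 0.3 mm before the rod went in, and the bolt hole is aligned to about 1 mm.

**Checks that failed or disagreed:**
- The automatic fit on the small bolt hole failed because it caught a shadow, so I judged that hole from enlarged pictures. An unexplained bright crescent in it on one view did not fit the bore result; I took it for sunlight.
- The top camera was blocked by the arm when I tried to check the laid cover, so that alignment rests on the wrist camera alone.

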